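# Cure the coating on a repaired circuit board

## Task

Slide the board holder by its upright bar, without lifting it, into the outline with the disc, squarely inside it, and let go. Then take the curing lamp, carry it over the rack of screwdrivers without touching the rack, and hold its window about 10 mm above the long black chip: upright, centred, its long head lying along the chip, never touching the board or holder, as the coating is wet. Finish while still holding the lamp there, and leave the jar, bottle, loose screwdriver and dish alone.

Things in the scene. Friction and masses are not known exactly. Their poses are not given: they have to be found in the camera images.
- holder: Board holder, loose, 0.4 to 0.9 kg: steel base plate 150 (x) x 90 (y) x 12 mm lying flat on the bench, with a green circuit board (90 x 68 mm, top 18 mm above the bench) between two aluminium rails (tops 24 mm above the bench) on its +x part, and the upright bar on its -x part. Origin: centre of the plate's underside; x along its length, z up.
- handle (a point): Centre of the holder's upright aluminium bar: 40 mm long (along the holder's x), 16 mm thick (y), standing from the plate at 12 mm to 55 mm above the bench; this point lies 33.5 mm above the bench and 50 mm from the holder's origin towards its -x. Axes as the holder's. The sides across its thickness are free.
- chip (a point): Centre of the top face of the long black chip on the board: 42 mm long along this frame's y, 14 mm wide along x, its top 22 mm above the bench. It lies 25 mm from the holder's origin towards its +x. Axes as the holder's.
- cure_mark: The outline with a solid white disc (44 mm across) in its middle, flat on the mat, where the holder must go: inside 160 (x) x 100 mm (y), strips 5 mm wide. Origin at its centre on the bench; the holder's origin and x axis belong on this origin and x axis.
- solder_mark: The plain outline of the same size, flat on the mat, in which the holder starts. Origin at its centre, axes as the other outline's.
- pad: Charging pad, fixed: black slab 100 (x) x 66 (y) x 8 mm, on which the lamp stands. Origin at the centre of its underside.
- lamp_center (a point): Curing lamp, loose, 0.16 kg, 120 mm tall, standing upright head down; this point is on its axis half-way up, 60 mm above its underside. From the bottom: head 64 (x) x 30 (y) x 24 mm, neck 44 x 28 mm up to 37 mm, then a straight aluminium handle 30 (x) x 26 (y) mm from 34 to 120 mm above the underside. z up, x along the long side of the head.
- lamp_window (a point): Centre of the lamp's window, the flat underside of its head, 60 mm below lamp_center. Same axes.
- lamp: The lamp as a whole; origin the same as lamp_window, same axes.
- rack: Rack, fixed: wooden block 240 (x) x 50 (y) x 40 mm with precision screwdrivers standing in it, their tops at most 110 mm above the bench. It stands between the lamp and the outlines. Origin at the centre of its underside.
- jar: Small white jar, 42 mm across, 35 mm high, a bystander. Origin at its underside.
- bottle: Clear bottle, 48 mm across, 115 mm high, a bystander. Origin at its underside.
- driver: Screwdriver lying on the bench, 140 mm long, a bystander. Its x runs along it.
- dish: Small steel dish, 64 mm across, 22 mm high, a bystander. Origin at its underside.
Not all that is in view belongs to the job. What is shaped like the holder but purple is not meant.

How it is judged:
On the way, in this order (a step that is already met when the one before it is completed fails the run):
1. the holder lies squarely in the outline with the disc, let go (horizontal distance between holder and cure_mark below 0.012 m and angle between the x axis of holder and the x axis of cure_mark, either way round below 0.12 rad and linear speed of holder below 0.02 m/s and contact force between holder and the fingers below 0.1 N), for 0.2 s.
2. the lamp passes above the rack, its window higher than the screwdrivers' tops (y of lamp_window in the frame of rack between -0.05 and 0.05 m and x of lamp_window in the frame of rack between -0.17 and 0.17 m and height (world z) of lamp_window above 0.11 m), for 0.02 s.
At the end, for the whole second after the job is handed in: Holder flat within 12 mm and 0.12 rad of the disc outline; lamp at rest in the fingers, not touching the holder, window 4 to 18 mm above the chip's top, within 8 mm of its centre, head within 0.14 rad of the chip's length, tilt under 0.1 rad (horizontal distance between holder and cure_mark below 0.012 m and angle between the x axis of holder and the x axis of cure_mark, either way round below 0.12 rad and angle between holder's own z axis and vertical below 0.03 rad and height (world z) of holder below 0.004 m and horizontal distance between lamp_window and chip below 0.008 m and z of lamp_window in the frame of chip between 0.004 and 0.018 m and angle between the x axis of lamp and the y axis of chip, either way round below 0.14 rad and angle between lamp's own z axis and vertical below 0.1 rad and linear speed of lamp below 0.02 m/s and contact force between lamp and holder below 0.05 N and contact force between lamp and the fingers above 1 N); the arm keeps its last pose, push and grip.
It fails at once if the holder is lifted or tipped (height (world z) of holder above 0.006 m or angle between holder's own z axis and vertical above 0.1 rad).
It fails at once if the lamp touches the holder or the board (contact force between lamp and holder above 0.3 N).
It fails at once if the rack is touched (contact force between rack and anything else above 1 N).
It fails at once if a bystander is disturbed (distance of any of jar, bottle, driver, dish from where it was at the start of the episode above 0.02 m).
It also fails if it takes over 64 s, if anything falls off the work surface, if the arm or the gripper's body presses on something with over 40 N, if the wrist force passes 120 N, or if a joint passes its speed limit or range.

## Robot

A 6-joint arm with a two-finger parallel gripper is mounted at the origin on the work surface. World frame = base frame: x ahead of the robot, y to its left, z up, the work surface at z = 0. Lengths are in m, angles in rad, forces in N, time in s.
With the tool pointing down it reaches from about 0.3 to 0.875 m from the base axis. Payload 6.4 kg.
Tool frame: the origin (TCP) lies midway between the tips of the shut fingers; the grasp point (between the pads) lies 19 mm behind it; z points along the fingers, y is the direction in which the jaws open and shut (so a half turn about z gives the same grasp; the last joint's range is limited). The gripper opens to 85 mm and grips with 20 to 120 N. Pads are 22 mm wide; open, the fingers measure 114 mm over their backs; the gripper's body (76 mm by 85 mm) begins 54 mm behind the grasp point. The pads swing forward as they close: fully open they stand 13 mm farther back than shut.
Start: joints at [1.085, 0.181, 1.607, -0, 1.354, -0.206], TCP at [0.159, 0.553, 0.231] pointing down, gripper open.
Joint ranges: [-2.99, 2.99], [-0.89, 2.07], [0.3, 2.58], [-1.14, 4.28], [0, 2.63], [-3.12, 3.12]. Speed limits (rad/s): [2.57, 2.57, 3.01, 3.14, 3.14, 3.14].

## Interface

Orientations are given as a unit quaternion [w, x, y, z].
In Python, from bench import ctrl gives the robot as it stands.
- The arm moves only by the tool apply_moves, never from a script. Its argument "plan" is a list of rows, each an object with "translation": the shift along the tool's x, y, z in m, a list of three; "angular": the turn, a rotation vector about the tool's x, y, z in rad, a list of three; "hand": the finger opening in m, from 0 to 0.0854. In form: [{"translation": [x, y, z], "angular": [rx, ry, rz], "hand": hand}, ...]. A call has 1 to 10 rows; each row shifts and turns the commanded pose from where the row before left it, along the tool's axes as they then stand; what a row does not reach is not made up. A row lasts 1/8 s, in which the tool goes at most 62.5 mm and 10.7 degrees, less where a joint would pass 70% of its speed; a pose out of reach is approached as far as the arm can. A call with a gripper value outside its range is refused whole. The fingers move at their own pace and stop on an object; the grip force is fixed at half the most. Time passes only in rows, so rows that do not move let the fingers close. It gives the time, the measured TCP pose, the force and the opening at its end, in the units of the state.
- ctrl.get_obs(): the state, without advancing time (a new reading comes with each control period).
- ctrl.camera(name): name is "scene" or "top" or "wrist"; returns a dict with "img" (400x640x3 uint8, red, green, blue), "K" (3x3 intrinsics, pixels), "eye" and "orientation" of the camera in the world. Camera axes: x right, y up, looking along -z (the intrinsics and any distortion apply to the point x, -y, -z); pixel columns grow to the right and rows downward; lengths in m; the calibration is good to about 2 mm. The wrist camera is an equidistant fisheye: a pixel r from the principal point sees the ray r / f radians off the axis. A picture is of the moment at which its call begins. There is no depth.
- ctrl.hand_in(): hands the job in, once; it reports no verdict.
The state is a dict: "time_s": time; "q": joint angles; "dq": joint speeds; "joint_efforts": joint torques, N m; "eef_pos": TCP position; "eef_rot": TCP orientation; "wrist_force": force on the tool from outside, world axes, zero at the start; "torque": the same for the moment, N m; "opening": opening from 0.0 (shut) to 1.0 (fully open).
Only numpy, scipy, OpenCV 4.12 (cv2) and the standard library are available. Lean on these libraries where they do the work, as an engineer would, in place of code of your own. Each camera call takes 0.05 s, during which the arm holds its last target.

## Working session

There is one attempt and no reset: what is moved stays moved. The work goes in short steps, Python scripts to look and compute and a tool call to move; the robot and the scene stay as the last step left them, time stands still between calls to the robot, and variables do not carry over. Pictures are saved under pics/ and viewed, and the job is handed in when it is done.

Besides the shell and the picture viewer there is one more tool, called as name(argument=value, ...) on one line, values as JSON. apply_moves: Moves the arm, as the interface text tells. Its arguments: {"type":"object","properties":{"plan":{"type":"array","items":{"type":"object","properties":{"translation":{"type":"array","items":{"type":"number"}},"angular":{"type":"array","items":{"type":"number"}},"hand":{"type":"number"}}}}},"required":["plan"]}

```bash
ls; mkdir -p pics; python3 - <<'E'
from bench import ctrl
import cv2
o=ctrl.get_obs();print(o)
for n in ["scene","top","wrist"]:
    c=ctrl.camera(n);cv2.imwrite(f"pics/{n}0.png",c["img"][:,:,::-1]);print(n,c["K"],c["eye"],c["orientation"],[k for k in c])
E
```

```text
pics
{'time_s': 0.0, 'q': array([ 1.08474132e+00,  1.81531555e-01,  1.60800872e+00,  2.42131470e-06,
        1.35381311e+00, -2.06296359e-01]), 'dq': array([-0.00077152, -0.00156135, -0.00073614,  0.00021183, -0.00034032,
        0.00013677]), 'joint_efforts': array([-2.51728879e-04, -4.44849193e+01, -3.51336730e+01, -4.29338161e-04,
        9.06161964e-03,  3.23130894e-05]), 'eef_pos': array([0.15848613, 0.55214847, 0.23038915]), 'eef_rot': array([-2.99822236e-04,  1.39423824e-01,  9.90232408e-01, -8.27738108e-04]), 'wrist_force': array([0.99879248, 0.2159078 , 0.49780563]), 'torque': array([ 0.01409189, -0.02891095,  0.04158806]), 'opening': 0.9974413227970467}
scene [[471.90193643   0.         323.93042493]
 [  0.         471.90193643 195.80384444]
 [  0.           0.           1.        ]] [ 1.4602795  -0.52136729  0.91100081] [0.79591359 0.39599151 0.20134771 0.41130448] ['img', 'K', 'eye', 'orientation']
top [[362.47103134   0.         316.20608798]
 [  0.         362.47103134 201.52535439]
 [  0.           0.           1.        ]] [0.44363369 0.1128779  1.13341767] [-0.6985641  -0.03640518  0.0216853   0.71429169] ['img', 'K', 'eye', 'orientation']
wrist [[309.70691629   0.         323.05223496]
 [  0.         309.70691629 196.13025659]
 [  0.           0.           1.        ]] [0.08818965 0.5726536  0.37291278] [ 0.79025659 -0.1164703  -0.08682646  0.59530694] ['img', 'K', 'eye', 'orientation']
```

View pics/top0.png

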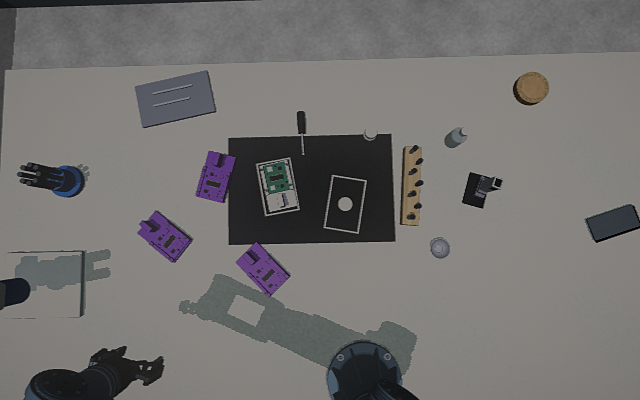

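View pics/scene0.png

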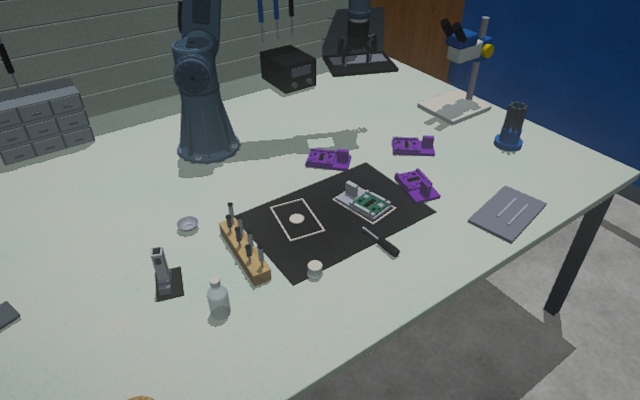

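View pics/wrist0.png

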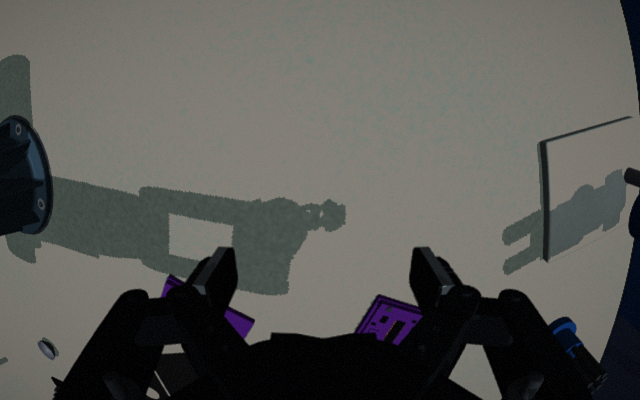

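```bash
cat > h.py <<'E'
import numpy as np, cv2
from scipy.spatial.transform import Rotation as R
from bench import ctrl
def rot(q): return R.from_quat([q[1],q[2],q[3],q[0]]).as_matrix()
def px2w(c,u,v,z,fish=False):
    K=c["K"];x=(u-K[0,2])/K[0,0];y=(v-K[1,2])/K[1,1]
    if fish:
        t=np.hypot(x,y);s=np.sin(t)/t if t>0 else 1;d=np.array([x*s,-y*s,-np.cos(t)])
    else: d=np.array([x,-y,-1])
    d=rot(c["orientation"])@d;e=np.array(c["eye"])
    return e+d*(z-e[2])/d[2]
def w2px(c,p,fish=False):
    d=rot(c["orientation"]).T@(np.array(p)-c["eye"]);x,y,z=d[0],-d[1],-d[2];K=c["K"]
    if fish:
        t=np.arctan2(np.hypot(x,y),z);h=np.hypot(x,y);a,b=x/h*t,y/h*t
    else:a,b=x/z,y/z
    return np.array([K[0,0]*a+K[0,2],K[1,1]*b+K[1,2]])
def crop(c,name,u0,v0,u1,v1,s):
    im=cv2.resize(c["img"][v0:v1,u0:u1,::-1],None,fx=s,fy=s,interpolation=cv2.INTER_CUBIC)
    cv2.imwrite("pics/"+name+".png",im)
E
python3 - <<'E'
from h import *
c=ctrl.camera("top")
crop(c,"tA",225,130,395,250,4.7)
crop(c,"tB",390,110,530,265,3.8)
E
```

```text
(no output)
```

View pics/tA.png

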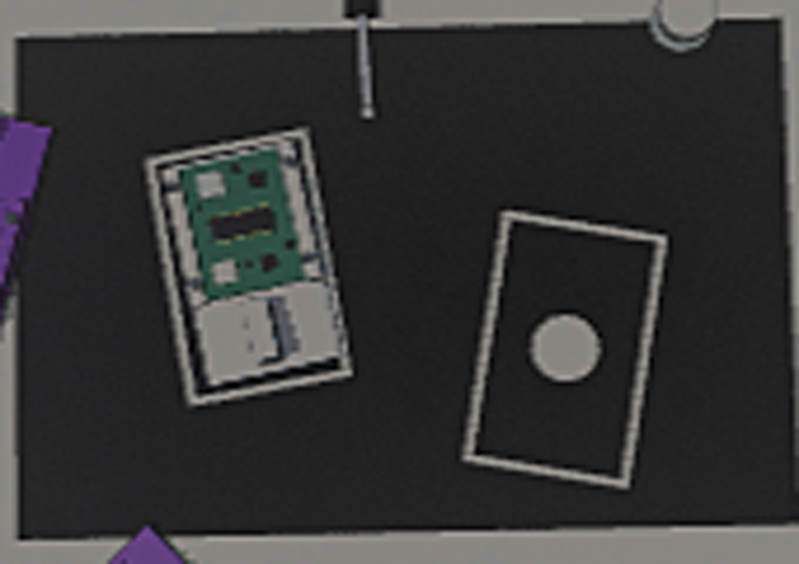

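View pics/tB.png

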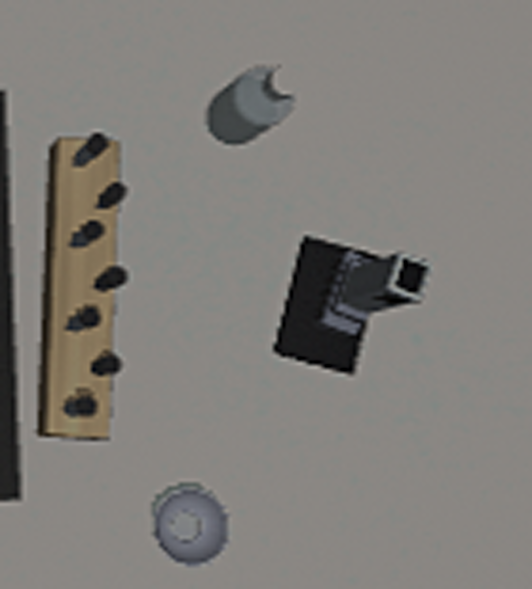

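```bash
python3 - <<'E'
from h import *
c=ctrl.camera("top")
def A(p,z=0): return px2w(c,225+(p[0]+.5)/4.7-.5,130+(p[1]+.5)/4.7-.5,z)
def B(p,z=0): return px2w(c,390+(p[0]+.5)/3.8-.5,110+(p[1]+.5)/3.8-.5,z)
def quad(P,z,f):
    P=np.array([f(p,z)[:2] for p in P]);print(P.round(4).tolist(),"cen",P.mean(0).round(4))
    for i in range(4):
        d=P[(i+1)%4]-P[i];print("  len %.4f ang %.4f"%(np.hypot(*d),np.arctan2(d[1],d[0])))
print("solder");quad([(147,158),(308,129),(351,374),(190,405)],0,A)
print("cure");quad([(503,210),(668,236),(627,488),(463,459)],0,A)
print("disc",A((566,347)))
print("chip",A((243,223),.022))
print("pad"); quad([(304,235),(0,0),(353,375),(275,351)],.008,B)
print("lamp top");quad([(402,252),(429,262),(418,304),(388,293)],.128,B)
print("rack");quad([(52,137),(120,140),(108,438),(38,434)],.04,B)
print("jar",A((687,10),.035),"bottle base",B((235,120),0),"dish",B((191,525),.02),"driver tip",A((368,115),.005))
E
```

```text
solder
[[0.6638, 0.3245], [0.6808, 0.2152], [0.5144, 0.1891], [0.4961, 0.297]] cen [0.5888 0.2565]
  len 0.1106 ang -1.4161
  len 0.1685 ang -2.9856
  len 0.1095 ang 1.7386
  len 0.1699 ang 0.1627
cure
[[0.6223, 0.085], [0.602, -0.0248], [0.4348, 0.0077], [0.4562, 0.1157]] cen [0.5288 0.0459]
  len 0.1117 ang -1.7535
  len 0.1704 ang 2.9495
  len 0.1101 ang 1.3745
  len 0.1689 ang -0.1825
disc [0.52916302 0.04536105 0.        ]
chip [0.61445357 0.25718378 0.022     ]
pad
[[0.6193, -0.3436], [0.8232, -0.1035], [0.5037, -0.3765], [0.5247, -0.3149]] cen [ 0.6177 -0.2846]
  len 0.3150 ang 0.8665
  len 0.4203 ang -2.4344
  len 0.0651 ang 1.2431
  len 0.0988 ang -0.2943
lamp top
[[0.5863, -0.365], [0.5784, -0.384], [0.5479, -0.3741], [0.5564, -0.3531]] cen [ 0.5673 -0.369 ]
  len 0.0205 ang -1.9613
  len 0.0321 ang 2.8299
  len 0.0227 ang 1.1853
  len 0.0321 ang -0.3804
rack
[[0.6987, -0.1346], [0.6948, -0.1888], [0.4567, -0.1686], [0.4611, -0.1139]] cen [ 0.5778 -0.1515]
  len 0.0543 ang -1.6424
  len 0.2389 ang 3.0573
  len 0.0549 ang 1.4917
  len 0.2385 ang -0.0870
jar [ 0.74609631 -0.03787797  0.035     ] bottle base [ 0.71830058 -0.29543125  0.        ] dish [ 0.38637574 -0.23648451  0.02      ] driver tip [0.68827284 0.17422342 0.005     ]
```

```bash
cat >> h.py <<'E'
def plan(pos,yaw):
    """pos target TCP, yaw = world angle of tool y axis (tool down). prints rotation about tool z, and translation after it"""
    o=ctrl.get_obs();M=rot(o["eef_rot"]);cy=np.arctan2(M[1,1],M[0,1])
    dr=(yaw-cy+np.pi)%(2*np.pi)-np.pi
    cx=yaw+np.pi/2
    X=np.array([np.cos(cx),np.sin(cx),0]);Y=np.array([np.cos(yaw),np.sin(yaw),0]);Z=np.array([0,0,-1.])
    d=np.array(pos)-o["eef_pos"]
    print("t",o["time_s"],"pos",o["eef_pos"].round(4),"yaw %.4f"%cy,"toolz",M[:,2].round(4),"q",o["q"].round(2),"F",o["wrist_force"].round(2),"open",round(o["opening"],3))
    print("rz %.4f"%(-dr),"trans after rot",[round(float(d@a),4) for a in (X,Y,Z)], "trans in current axes",(M.T@d).round(4))
E
python3 - <<'E'
from h import *
c=ctrl.camera("wrist");o=ctrl.get_obs();M=rot(o["eef_rot"])
print("cam in tool",M.T@(c["eye"]-o["eef_pos"]),"look",M.T@rot(c["orientation"])@[0,0,-1], "up",M.T@rot(c["orientation"])@[0,1,0])
plan([0.50,0.245,0.24],1.73)
E
```

```text
cam in tool [ 7.33058625e-02 -2.01989308e-05 -1.42298717e-01] look [-2.87771387e-01 -1.09100887e-04  9.57699127e-01] up [ 9.57699133e-01 -4.05657466e-05  2.87771384e-01]
t 0.3 pos [0.1587 0.5525 0.231 ] yaw 1.2910 toolz [-3.e-04 -5.e-04 -1.e+00] q [ 1.08  0.18  1.61  0.    1.35 -0.21] F [-0.35 -0.09 -0.23] open 1.0
rz -0.4390 trans after rot [-0.2883, -0.3577, -0.009] trans in current axes [-0.413  -0.2013 -0.009 ]
```

apply_moves(plan=[{"translation":[0,0,0],"angular":[0,0,-0.147],"hand":0.085},{"translation":[0,0,0],"angular":[0,0,-0.147],"hand":0.085},{"translation":[0,0,0],"angular":[0,0,-0.145],"hand":0.085},{"translation":[-0.0412,-0.051,0],"angular":[0,0,0],"hand":0.085},{"translation":[-0.0412,-0.051,0],"angular":[0,0,0],"hand":0.085},{"translation":[-0.0412,-0.051,0],"angular":[0,0,0],"hand":0.085},{"translation":[-0.0412,-0.051,0],"angular":[0,0,0],"hand":0.085},{"translation":[-0.0412,-0.051,0],"angular":[0,0,0],"hand":0.085},{"translation":[-0.0412,-0.051,0],"angular":[0,0,0],"hand":0.085},{"translation":[-0.0412,-0.051,0],"angular":[0,0,0],"hand":0.085}])

```text
time_s: 1.55
eef_pos: [0.4855, 0.2587, 0.2315]
eef_rot: [0.0, -0.079, 0.997, 0.0]
wrist_force: [0.4, 1.1, -0.7]
opening: 0.997
```

apply_moves(plan=[{"translation":[0,0,0],"angular":[0,0,0],"hand":0.085},{"translation":[0,0,0],"angular":[0,0,0],"hand":0.085}])

```text
time_s: 1.8
eef_pos: [0.4839, 0.2602, 0.231]
eef_rot: [-0.0, -0.079, 0.997, 0.0]
wrist_force: [-0.5, 0.8, 0.7]
opening: 0.995
```

```bash
python3 - <<'E'
from h import *
plan([0.50,0.245,0.24],1.73)
c=ctrl.camera("wrist");cv2.imwrite("pics/w1.png",c["img"][:,:,::-1])
c=ctrl.camera("top");cv2.imwrite("pics/t1.png",c["img"][:,:,::-1])
E
```

```text
t 1.8 pos [0.4839 0.2602 0.231 ] yaw 1.7290 toolz [-1.e-03  2.e-04 -1.e+00] q [ 0.28  0.12  1.67  0.    1.35 -1.45] F [-0.47  0.78  0.65] open 0.995
rz -0.0010 trans after rot [-0.0135, -0.0175, -0.009] trans in current axes [-0.0135 -0.0175 -0.009 ]
```

View pics/w1.png

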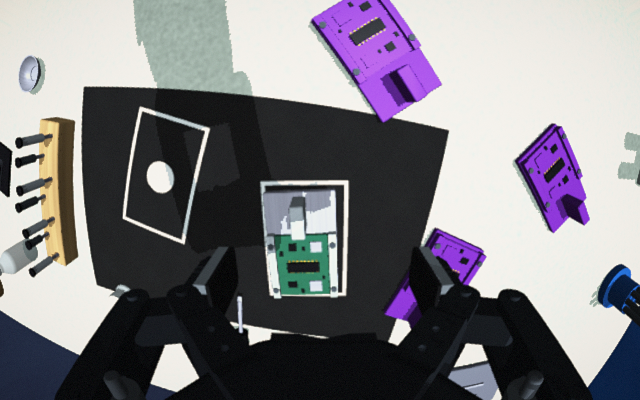

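```bash
python3 - <<'E'
from h import *
c=ctrl.camera("wrist");crop(c,"w1c",245,165,365,305,4.2)
E
```

```text
(no output)
```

View pics/w1c.png

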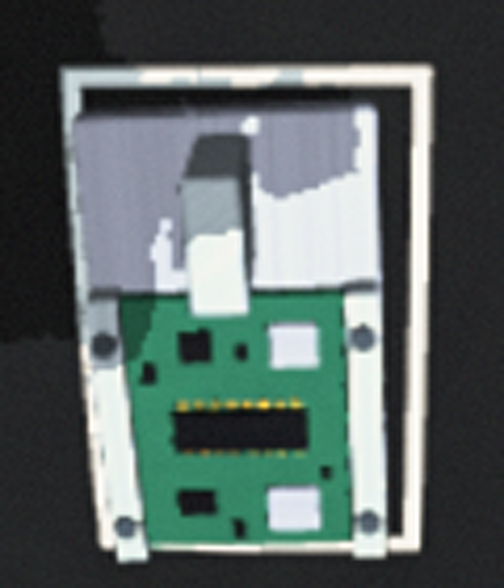

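```bash
python3 - <<'E'
from h import *
c=ctrl.camera("wrist")
f=lambda p,z:px2w(c,245+(p[0]+.5)/4.2-.5,165+(p[1]+.5)/4.2-.5,z,True)[:2]
def quad(P,z):
    P=np.array([f(p,z) for p in P]);print(P.round(4).tolist(),"cen",P.mean(0).round(4))
    for i in range(4):
        d=P[(i+1)%4]-P[i];print("  len %.4f ang %.4f"%(np.hypot(*d),np.arctan2(d[1],d[0])))
print("bar");quad([(183,180),(243,178),(249,312),(191,314)],.055)
print("chip");quad([(176,408),(304,408),(308,452),(177,452)],.022)
a,b=f((76,118),.012),f((376,106),.012);d=b-a;print("plate edge",a,b,np.hypot(*d),np.arctan2(d[1],d[0])+np.pi/2)
print("solder");quad([(62,67),(433,66),(419,551),(102,548)],0)
E
```

```text
bar
[[0.5241, 0.2295], [0.521, 0.2449], [0.5585, 0.2517], [0.5618, 0.2363]] cen [0.5414 0.2406]
  len 0.0157 ang 1.7692
  len 0.0381 ang 0.1809
  len 0.0157 ang -1.3633
  len 0.0383 ang -2.9623
chip
[[0.6101, 0.2342], [0.6033, 0.273], [0.6187, 0.2767], [0.6259, 0.2362]] cen [0.6145 0.255 ]
  len 0.0395 ang 1.7430
  len 0.0158 ang 0.2316
  len 0.0411 ang -1.3969
  len 0.0159 ang -3.0112
plate edge [0.52557937 0.19302841] [0.50799627 0.27904248] 0.08779285818862491 3.3432357382775635
solder
[[0.5142, 0.1852], [0.4964, 0.2946], [0.6658, 0.3225], [0.6838, 0.2136]] cen [0.59  0.254]
  len 0.1109 ang 1.7325
  len 0.1717 ang 0.1629
  len 0.1104 ang -1.4075
  len 0.1719 ang -2.9756
```

```bash
python3 - <<'E'
from h import *
plan([0.541,0.2413,0.022],1.766)
E
```

```text
t 2.0 pos [0.4832 0.2613 0.2314] yaw 1.7321 toolz [-1.e-04  1.e-04 -1.e+00] q [ 0.28  0.12  1.67  0.    1.35 -1.45] F [-0.17  0.25 -0.31] open 0.997
rz -0.0339 trans after rot [-0.0528, -0.0309, 0.2094] trans in current axes [-0.0538 -0.0291  0.2093]
```

apply_moves(plan=[{"translation":[0,0,0],"angular":[0,0,-0.034],"hand":0.085},{"translation":[-0.0264,-0.0155,0.02],"angular":[0,0,0],"hand":0.085},{"translation":[-0.0264,-0.0155,0.03],"angular":[0,0,0],"hand":0.085},{"translation":[0,0,0.05],"angular":[0,0,0],"hand":0.085},{"translation":[0,0,0.03],"angular":[0,0,0],"hand":0.085},{"translation":[0,0,0],"angular":[0,0,0],"hand":0.085},{"translation":[0,0,0],"angular":[0,0,0],"hand":0.085}])

```text
time_s: 2.88
eef_pos: [0.5428, 0.2405, 0.1028]
eef_rot: [0.001, -0.097, 0.995, 0.0]
wrist_force: [-0.8, -0.2, 0.3]
opening: 0.998
```

```bash
python3 - <<'E'
from h import *
plan([0.541,0.2413,0.022],1.766)
c=ctrl.camera("wrist");crop(c,"w2c",165,165,465,365,2.6)
plan([0.541,0.2413,0.022],1.766)
E
```

```text
t 2.875 pos [0.5428 0.2405 0.1028] yaw 1.7652 toolz [ 2.1e-03  5.0e-04 -1.0e+00] q [ 0.22  0.36  1.66  0.    1.12 -1.55] F [-0.79 -0.2   0.32] open 0.998
rz -0.0008 trans after rot [0.0016, 0.0011, 0.0808] trans in current axes [0.0018 0.0011 0.0808]
t 2.925 pos [0.5432 0.2406 0.1034] yaw 1.7649 toolz [ 3.3e-03  7.0e-04 -1.0e+00] q [ 0.22  0.36  1.66  0.    1.12 -1.55] F [ 0.   -0.11 -0.51] open 0.994
rz -0.0011 trans after rot [0.002, 0.0011, 0.0814] trans in current axes [0.0023 0.0011 0.0814]
```

View pics/w2c.png

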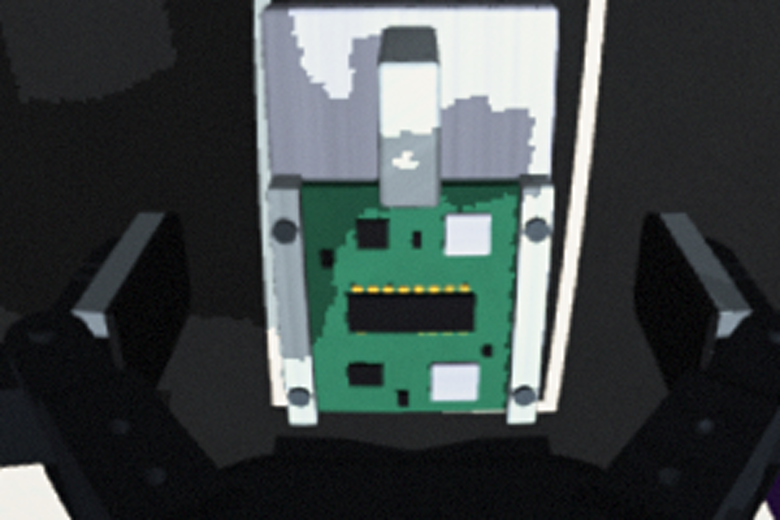

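```bash
python3 - <<'E'
from h import *
c=ctrl.camera("wrist")
f=lambda p,z:px2w(c,165+(p[0]+.5)/2.6-.5,165+(p[1]+.5)/2.6-.5,z,True)[:2]
P=np.array([f(p,.055) for p in [(379,63),(440,63),(438,205),(381,205)]]);print(P,P.mean(0))
P=np.array([f(p,.022) for p in [(348,292),(474,292),(474,331),(348,331)]]);print(P,P.mean(0))
P=np.array([f(p,.012) for p in [(263,8),(557,8)]]);print(P,np.arctan2(*(P[1]-P[0])))
plan(list(f((410,134),.055))+[.022],1.766)
E
```

```text
[[0.52453674 0.22876717]
 [0.52164349 0.2434787 ]
 [0.55946206 0.25084146]
 [0.56234639 0.23620547]] [0.54199717 0.2398232 ]
[[0.61141303 0.23300139]
 [0.60352388 0.27305543]
 [0.61865975 0.2765994 ]
 [0.62676876 0.23544053]] [0.61509135 0.25452419]
[[0.52650705 0.19200793]
 [0.5095513  0.27827102]] -0.19408438436454206
t 2.975 pos [0.5433 0.2405 0.1036] yaw 1.7648 toolz [ 3.7e-03  8.0e-04 -1.0e+00] q [ 0.22  0.36  1.66 -0.    1.12 -1.55] F [0.24 0.1  0.27] open 0.996
rz -0.0012 trans after rot [0.0021, -0.0003, 0.0816] trans in current axes [ 0.0024 -0.0003  0.0815]
```

apply_moves(plan=[{"translation":[0.001,0,0.025],"angular":[0,0,0],"hand":0.085},{"translation":[0,0,0.025],"angular":[0,0,0],"hand":0.085},{"translation":[0,0,0.02],"angular":[0,0,0],"hand":0.085},{"translation":[0,0,0.011],"angular":[0,0,0],"hand":0.085},{"translation":[0,0,0],"angular":[0,0,0],"hand":0.085},{"translation":[0,0,0],"angular":[0,0,0],"hand":0.04},{"translation":[0,0,0],"angular":[0,0,0],"hand":0.03},{"translation":[0,0,0],"angular":[0,0,0],"hand":0.02}])

```text
time_s: 3.98
eef_pos: [0.5414, 0.2398, 0.0209]
eef_rot: [0.0, -0.096, 0.995, 0.0]
wrist_force: [0.9, 0.4, -0.7]
opening: 0.368
```

apply_moves(plan=[{"translation":[0,0,0],"angular":[0,0,0],"hand":0.0},{"translation":[0,0,0],"angular":[0,0,0],"hand":0.0},{"translation":[0,0,0],"angular":[0,0,0],"hand":0.0},{"translation":[0,0,0],"angular":[0,0,0],"hand":0.0},{"translation":[0,0,0],"angular":[0,0,0],"hand":0.0}])

```text
time_s: 4.6
eef_pos: [0.5413, 0.2398, 0.0208]
eef_rot: [0.0, -0.097, 0.995, -0.0]
wrist_force: [-1.5, -1.0, 5.9]
opening: 0.182
```

```bash
python3 - <<'E'
from h import *
a=-0.188
plan([0.529-.05*np.cos(a),0.0457-.05*np.sin(a),0.022],a+np.pi/2)
c=ctrl.camera("wrist");cv2.imwrite("pics/w3.png",c["img"][:,:,::-1])
E
```

```text
t 4.6 pos [0.5413 0.2398 0.0208] yaw 1.7641 toolz [ 7.e-04  0.e+00 -1.e+00] q [ 0.22  0.48  1.69 -0.    0.97 -1.55] F [-1.45 -0.99  5.86] open 0.182
rz 0.3813 trans after rot [0.0258, -0.193, -0.0012] trans in current axes [ 0.0958 -0.1695 -0.0013]
```

View pics/w3.png

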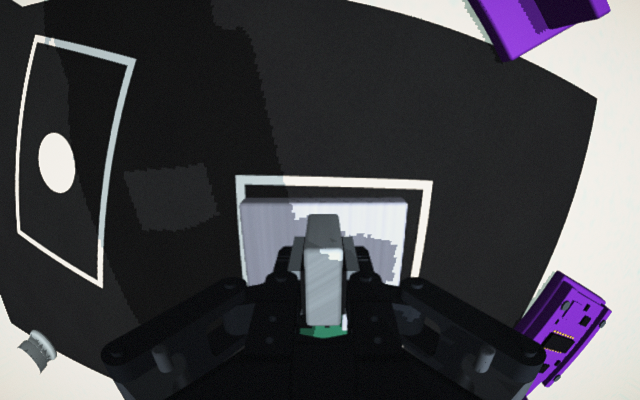

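apply_moves(plan=[{"translation":[0.01,0,0],"angular":[0,0,0],"hand":0.0},{"translation":[0.02,0,0],"angular":[0,0,0],"hand":0.0},{"translation":[0.02,0,0],"angular":[0,0,0],"hand":0.0},{"translation":[0.01,0,0],"angular":[0,0,0],"hand":0.0},{"translation":[0,0,0],"angular":[0,0,0.063],"hand":0.0},{"translation":[0,0,0],"angular":[0,0,0.063],"hand":0.0},{"translation":[0,0,0],"angular":[0,0,0.063],"hand":0.0},{"translation":[0,0,0],"angular":[0,0,0.063],"hand":0.0},{"translation":[0,0,0],"angular":[0,0,0.063],"hand":0.0},{"translation":[0,0,0],"angular":[0,0,0.063],"hand":0.0}])

```text
time_s: 5.9
eef_pos: [0.4822, 0.2288, 0.0208]
eef_rot: [0.0, 0.093, 0.996, 0.0]
wrist_force: [1.6, 3.2, 4.1]
opening: 0.176
```

```bash
python3 - <<'E'
from h import *
a=-0.188
plan([0.529-.05*np.cos(a),0.0457-.05*np.sin(a),0.021],a+np.pi/2)
E
```

```text
t 5.9 pos [0.4822 0.2288 0.0208] yaw 1.3846 toolz [ 9.e-04  7.e-04 -1.e+00] q [ 0.22  0.38  1.84  0.    0.92 -1.16] F [1.59 3.19 4.05] open 0.176
rz 0.0019 trans after rot [-0.0302, -0.1711, -0.0002] trans in current axes [-0.0299 -0.1712 -0.0004]
```

apply_moves(plan=[{"translation":[-0.002,-0.011,0],"angular":[0,0,0],"hand":0.0},{"translation":[-0.0035,-0.02,0],"angular":[0,0,0],"hand":0.0},{"translation":[-0.0035,-0.02,0],"angular":[0,0,0],"hand":0.0},{"translation":[-0.0035,-0.02,0],"angular":[0,0,0],"hand":0.0},{"translation":[-0.0035,-0.02,0],"angular":[0,0,0],"hand":0.0},{"translation":[-0.0035,-0.02,0],"angular":[0,0,0],"hand":0.0},{"translation":[-0.0035,-0.02,0],"angular":[0,0,0],"hand":0.0},{"translation":[-0.0035,-0.02,0],"angular":[0,0,0],"hand":0.0},{"translation":[-0.0035,-0.02,0],"angular":[0,0,0],"hand":0.0},{"translation":[0,0,0],"angular":[0,0,0],"hand":0.0}])

```text
time_s: 7.15
eef_pos: [0.4801, 0.053, 0.0207]
eef_rot: [0.0, 0.093, 0.996, -0.001]
wrist_force: [-1.4, -6.1, 7.7]
opening: 0.179
```

apply_moves(plan=[{"translation":[0,0,0],"angular":[0,0,0],"hand":0.0},{"translation":[0,0,0],"angular":[0,0,0],"hand":0.0}])

```text
time_s: 7.4
eef_pos: [0.4801, 0.0534, 0.0207]
eef_rot: [0.0, 0.092, 0.996, -0.001]
wrist_force: [-2.1, -6.1, 7.2]
opening: 0.175
```

```bash
python3 - <<'E'
from h import *
a=-0.188
plan([0.529-.05*np.cos(a),0.0457-.05*np.sin(a),0.021],a+np.pi/2)
c=ctrl.camera("wrist");cv2.imwrite("pics/w4.png",c["img"][:,:,::-1])
c=ctrl.camera("top");crop(c,"t4",290,160,400,250,7)
c=ctrl.camera("scene");crop(c,"s4",220,130,420,280,4)
E
```

```text
t 7.4 pos [0.4801 0.0534 0.0207] yaw 1.3856 toolz [ 1.0e-04 -1.6e-03 -1.0e+00] q [-0.13  0.29  1.97 -0.    0.88 -1.52] F [-2.13 -6.14  7.18] open 0.175
rz 0.0028 trans after rot [0.0006, 0.0016, -0.0003] trans in current axes [ 0.0006  0.0016 -0.0003]
```

View pics/w4.png

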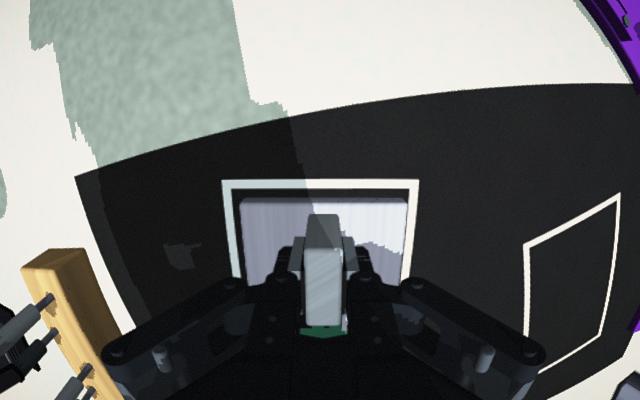

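View pics/t4.png

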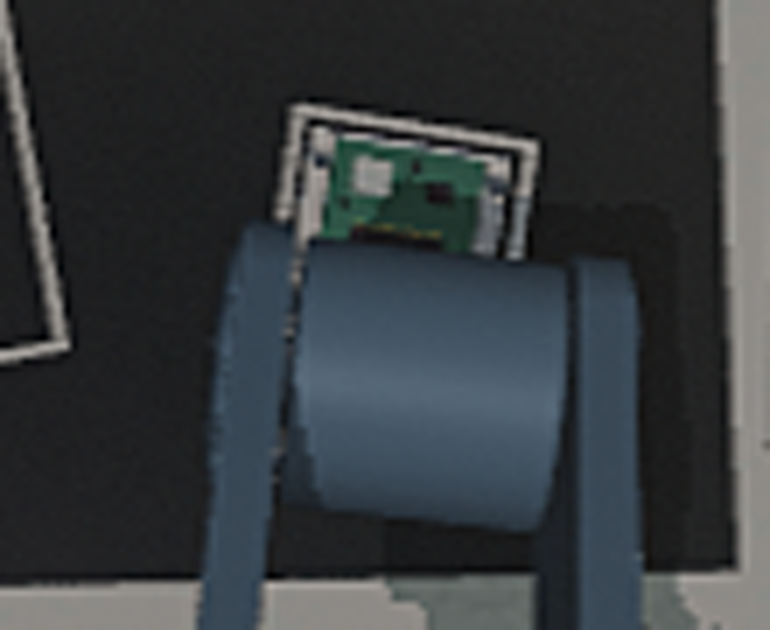

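View pics/s4.png

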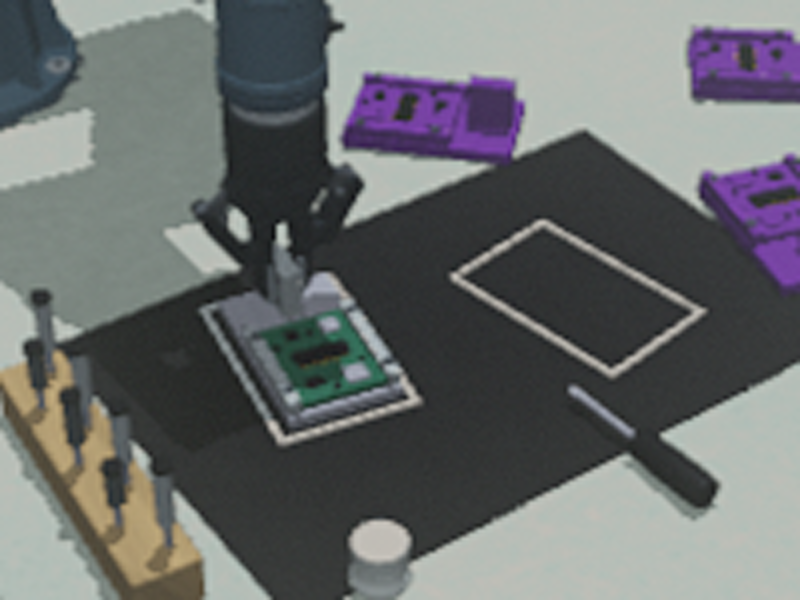

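```bash
python3 - <<'E'
from h import *
c=ctrl.camera("wrist");crop(c,"w5",210,170,430,290,3.6)
E
```

```text
(no output)
```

View pics/w5.png

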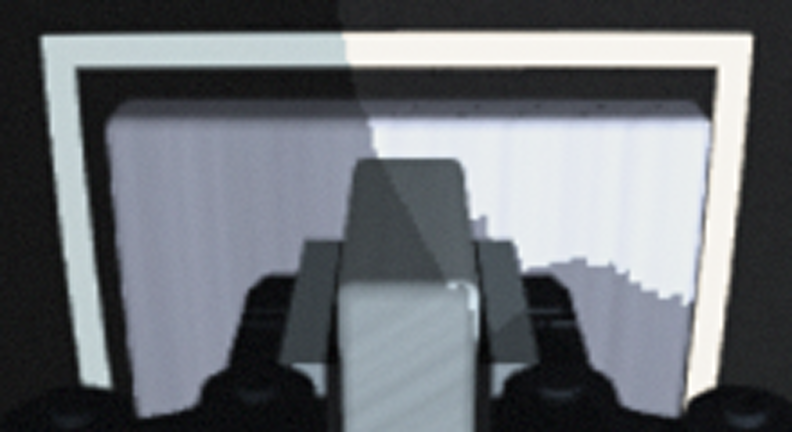

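```bash
python3 - <<'E'
from h import *
c=ctrl.camera("wrist")
o=ctrl.get_obs();M=rot(o["eef_rot"])
def f(p,z):
    w=px2w(c,210+(p[0]+.5)/3.6-.5,170+(p[1]+.5)/3.6-.5,z,True);return ((M.T@(w-o["eef_pos"]))[:2]).round(4),w[:2].round(4)
for n,p,z in [("plL",(107,118),.012),("plR",(711,118),.012),("plL2",(136,415),.012),("plR2",(683,415),.012),("inL",(76,68),0),("inR",(718,67),0),("outL",(41,36),0),("outR",(752,35),0),("inL2",(112,390),0),("inR2",(687,390),0)]: print(n,*f(p,z))
E
```

```text
plL [ 0.0244 -0.044 ] [0.4481 0.0147]
plR [0.0245 0.0442] [0.4643 0.1014]
plL2 [-0.0267 -0.0445] [0.4982 0.0048]
plR2 [-0.0266  0.0449] [0.5146 0.0927]
inL [ 0.0287 -0.0519] [0.4424 0.0077]
inR [0.0289 0.0482] [0.4606 0.1061]
outL [ 0.0339 -0.0573] [0.4362 0.0033]
outR [0.0341 0.0534] [0.4565 0.1122]
inL2 [-0.0296 -0.0518] [ 0.4997 -0.003 ]
inR2 [-0.0293  0.0486] [0.518  0.0958]
```

apply_moves(plan=[{"translation":[-0.0005,-0.002,0],"angular":[0,0,0],"hand":0.0},{"translation":[0,0,0],"angular":[0,0,0],"hand":0.0},{"translation":[0,0,0],"angular":[0,0,0],"hand":0.0},{"translation":[0,0,0],"angular":[0,0,0],"hand":0.06},{"translation":[0,0,0],"angular":[0,0,0],"hand":0.085},{"translation":[0,0,0],"angular":[0,0,0],"hand":0.085},{"translation":[0,0,0],"angular":[0,0,0],"hand":0.085},{"translation":[0,0,0],"angular":[0,0,0],"hand":0.085},{"translation":[0,0,0],"angular":[0,0,0],"hand":0.085}])

```text
time_s: 8.78
eef_pos: [0.4803, 0.0526, 0.0203]
eef_rot: [-0.0, 0.092, 0.996, 0.0]
wrist_force: [0.2, 0.4, -0.5]
opening: 0.995
```

apply_moves(plan=[{"translation":[0,0,-0.02],"angular":[0,0,0],"hand":0.085},{"translation":[0,0,-0.04],"angular":[0,0,0],"hand":0.085},{"translation":[0,0,-0.05],"angular":[0,0,0],"hand":0.085},{"translation":[0,0,-0.05],"angular":[0,0,0],"hand":0.085},{"translation":[0.025,0,-0.05],"angular":[0,0,0],"hand":0.085},{"translation":[0.03,0,0],"angular":[0,0,0],"hand":0.085},{"translation":[0,0,0],"angular":[0,0,0],"hand":0.085},{"translation":[0,0,0],"angular":[0,0,0],"hand":0.085}])

```text
time_s: 9.78
eef_pos: [0.4265, 0.0626, 0.2302]
eef_rot: [0.0, 0.092, 0.996, -0.0]
wrist_force: [0.7, -0.2, -0.3]
opening: 0.997
```

```bash
python3 - <<'E'
from h import *
plan([0.48,0.05,0.3],1.27)
c=ctrl.camera("wrist");cv2.imwrite("pics/w6.png",c["img"][:,:,::-1]);crop(c,"w6c",240,150,400,310,4.5)
E
```

```text
t 9.775 pos [0.4265 0.0626 0.2302] yaw 1.3859 toolz [ 3.e-04 -1.e-04 -1.e+00] q [-0.13 -0.16  1.95 -0.    1.35 -1.52] F [ 0.69 -0.22 -0.28] open 0.997
rz 0.1159 trans after rot [-0.0548, 0.0038, -0.0698] trans in current axes [-0.0549 -0.0025 -0.0698]
```

View pics/w6.png

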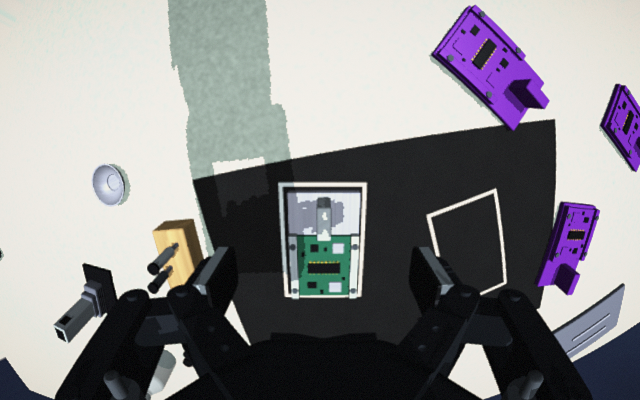

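View pics/w6c.png

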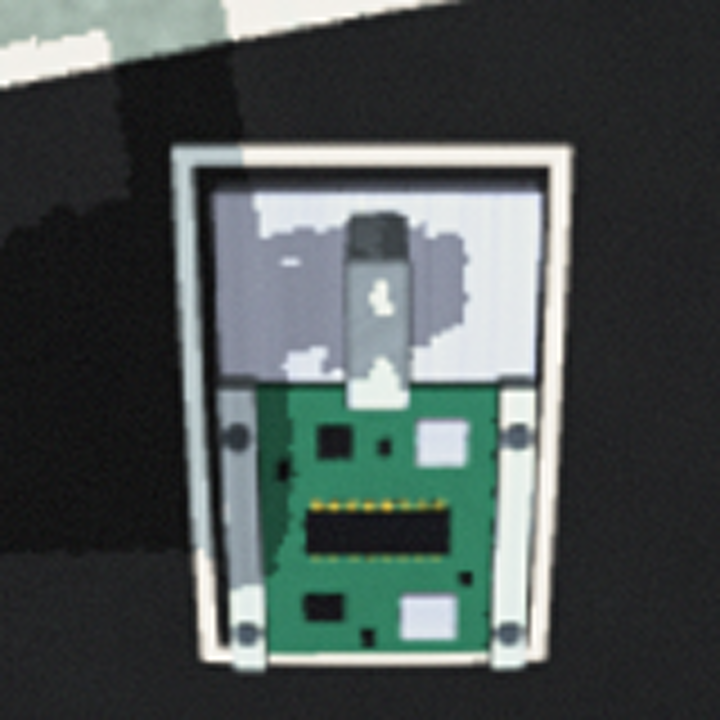

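```bash
python3 - <<'E'
from h import *
c=ctrl.camera("wrist")
f=lambda p,z:px2w(c,240+(p[0]+.5)/4.5-.5,150+(p[1]+.5)/4.5-.5,z,True)[:2]
def quad(n,P,z):
    P=np.array([f(p,z) for p in P]);print(n,P.round(4).tolist(),"cen",P.mean(0).round(4))
    for i in range(4):
        d=P[(i+1)%4]-P[i];print("  len %.4f ang %.4f"%(np.hypot(*d),np.arctan2(d[1],d[0])))
quad("chip",[(305,508),(449,508),(449,555),(306,555)],.022)
quad("bar",[(344,261),(411,261),(409,407),(348,407)],.055)
quad("outl",[(171,147),(575,146),(545,662),(202,660)],0)
E
```

```text
chip [[0.5418, 0.0205], [0.5494, 0.0609], [0.5649, 0.0584], [0.5573, 0.0176]] cen [0.5533 0.0394]
  len 0.0411 ang 1.3857
  len 0.0158 ang -0.1623
  len 0.0415 ang -1.7560
  len 0.0158 ang 2.9534
bar [[0.4596, 0.0487], [0.4626, 0.0645], [0.5005, 0.0573], [0.4977, 0.0423]] cen [0.4801 0.0532]
  len 0.0161 ang 1.3858
  len 0.0387 ang -0.1891
  len 0.0153 ang -1.7560
  len 0.0387 ang 2.9748
outl [[0.4363, 0.003], [0.4566, 0.1132], [0.6249, 0.0813], [0.6038, -0.0277]] cen [0.5304 0.0425]
  len 0.1121 ang 1.3884
  len 0.1713 ang -0.1877
  len 0.1110 ang -1.7626
  len 0.1703 ang 2.9603
```

```bash
python3 - <<'E'
from h import *
plan([0.495,-0.34,0.26],1.27)
E
```

```text
t 9.875 pos [0.4266 0.0625 0.2299] yaw 1.3857 toolz [-7.e-04  1.e-04 -1.e+00] q [-0.13 -0.16  1.95 -0.    1.35 -1.52] F [-0.88 -0.02 -0.54] open 0.994
rz 0.1157 trans after rot [-0.1846, -0.3641, -0.0301] trans in current axes [-0.1413 -0.383  -0.0302]
```

apply_moves(plan=[{"translation":[0,0,-0.03],"angular":[0,0,0.116],"hand":0.085},{"translation":[-0.0205,-0.0405,0],"angular":[0,0,0],"hand":0.085},{"translation":[-0.0205,-0.0405,0],"angular":[0,0,0],"hand":0.085},{"translation":[-0.0205,-0.0405,0],"angular":[0,0,0],"hand":0.085},{"translation":[-0.0205,-0.0405,0],"angular":[0,0,0],"hand":0.085},{"translation":[-0.0205,-0.0405,0],"angular":[0,0,0],"hand":0.085},{"translation":[-0.0205,-0.0405,0],"angular":[0,0,0],"hand":0.085},{"translation":[-0.0205,-0.0405,0],"angular":[0,0,0],"hand":0.085},{"translation":[-0.0205,-0.0405,0],"angular":[0,0,0],"hand":0.085},{"translation":[-0.0205,-0.0405,0],"angular":[0,0,0],"hand":0.085}])

```text
time_s: 11.12
eef_pos: [0.4947, -0.3421, 0.2591]
eef_rot: [-0.001, 0.15, 0.989, 0.0]
wrist_force: [0.9, 0.2, 0.9]
opening: 1.001
```

apply_moves(plan=[{"translation":[0,0,0],"angular":[0,0,0],"hand":0.085},{"translation":[0,0,0],"angular":[0,0,0],"hand":0.085}])

```text
time_s: 11.38
eef_pos: [0.4943, -0.3398, 0.2591]
eef_rot: [-0.001, 0.15, 0.989, 0.001]
wrist_force: [0.3, -0.4, 0.3]
opening: 0.99
```

```bash
python3 - <<'E'
from h import *
plan([0.495,-0.34,0.26],1.27)
c=ctrl.camera("wrist");cv2.imwrite("pics/w7.png",c["img"][:,:,::-1]);crop(c,"w7c",240,150,400,310,4.5)
E
```

```text
t 11.375 pos [ 0.4943 -0.3398  0.2591] yaw 1.2696 toolz [-0.0014  0.0019 -1.    ] q [-0.8   0.22  1.51  0.    1.42 -2.07] F [ 0.31 -0.44  0.27] open 0.99
rz -0.0004 trans after rot [-0.0008, 0.0, -0.0009] trans in current axes [-0.0008  0.     -0.0009]
```

View pics/w7.png

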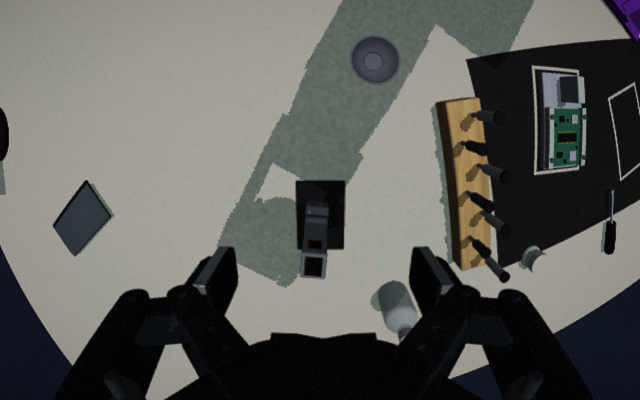

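View pics/w7c.png

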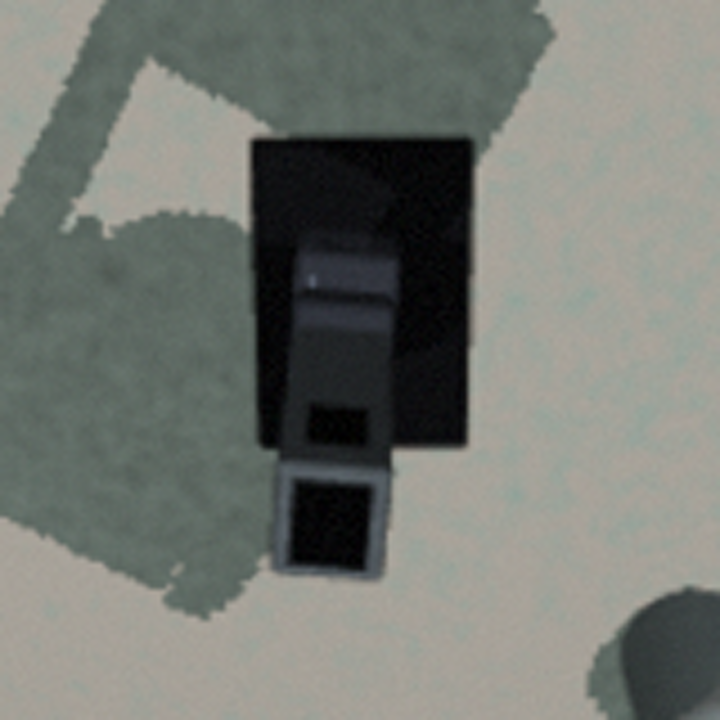

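```bash
python3 - <<'E'
from h import *
c=ctrl.camera("wrist")
f=lambda p,z:px2w(c,240+(p[0]+.5)/4.5-.5,150+(p[1]+.5)/4.5-.5,z,True)[:2]
def quad(n,P,z):
    P=np.array([f(p,z) for p in P]);print(n,P.round(4).tolist(),"cen",P.mean(0).round(4))
    for i in range(4):
        d=P[(i+1)%4]-P[i];print("  len %.4f ang %.4f"%(np.hypot(*d),np.arctan2(d[1],d[0])))
quad("top",[(276,463),(391,466),(383,578),(273,573)],.128)
quad("pad",[(251,138),(472,138),(468,446),(260,446)],.008)
quad("headtop",[(296,248),(400,254),(0,0),(0,0)],.032)
E
```

```text
top [[0.552, -0.3799], [0.5601, -0.3559], [0.5874, -0.3661], [0.5788, -0.3898]] cen [ 0.5696 -0.3729]
  len 0.0253 ang 1.2444
  len 0.0291 ang -0.3585
  len 0.0252 ang -1.9190
  len 0.0286 ang 2.7869
pad [[0.5057, -0.3805], [0.5248, -0.3189], [0.62, -0.3474], [0.6007, -0.41]] cen [ 0.5628 -0.3642]
  len 0.0644 ang 1.2697
  len 0.0994 ang -0.2906
  len 0.0655 ang -1.8708
  len 0.0995 ang 2.8407
headtop [[0.5345, -0.3747], [0.5448, -0.3474], [0.4428, -0.4305], [0.4428, -0.4305]] cen [ 0.4912 -0.3958]
  len 0.0292 ang 1.2097
  len 0.1315 ang -2.4580
  len 0.0000 ang 0.0000
  len 0.1073 ang 0.5468
```

```bash
python3 - <<'E'
from h import *
plan([0.569,-0.372,0.17],1.224)
E
```

```text
t 11.475 pos [ 0.4945 -0.3391  0.2599] yaw 1.2709 toolz [-6.e-04  9.e-04 -1.e+00] q [-0.8   0.21  1.51  0.    1.42 -2.07] F [-0.11 -0.27 -0.37] open 0.994
rz 0.0469 trans after rot [-0.0813, -0.0056, 0.0899] trans in current axes [-0.081  -0.0095  0.0898]
```

apply_moves(plan=[{"translation":[0,0,0],"angular":[0,0,0.047],"hand":0.085},{"translation":[-0.0407,-0.003,0.02],"angular":[0,0,0],"hand":0.085},{"translation":[-0.0406,-0.0026,0.02],"angular":[0,0,0],"hand":0.085},{"translation":[0,0,0.03],"angular":[0,0,0],"hand":0.085},{"translation":[0,0,0.02],"angular":[0,0,0],"hand":0.085},{"translation":[0,0,0],"angular":[0,0,0],"hand":0.085},{"translation":[0,0,0],"angular":[0,0,0],"hand":0.085}])

```text
time_s: 12.35
eef_pos: [0.5694, -0.3733, 0.1719]
eef_rot: [0.001, 0.173, 0.985, -0.001]
wrist_force: [-0.1, -0.1, 1.6]
opening: 0.995
```

```bash
python3 - <<'E'
from h import *
plan([0.569,-0.372,0.079],1.224)
c=ctrl.camera("wrist");crop(c,"w8c",170,150,470,370,2.6)
E
```

```text
t 12.35 pos [ 0.5694 -0.3733  0.1719] yaw 1.2232 toolz [ 0.0015 -0.0015 -1.    ] q [-0.75  0.46  1.37 -0.    1.31 -1.98] F [-0.11 -0.12  1.59] open 0.995
rz -0.0008 trans after rot [0.0008, 0.0011, 0.0929] trans in current axes [0.0009 0.0011 0.0929]
```

View pics/w8c.png

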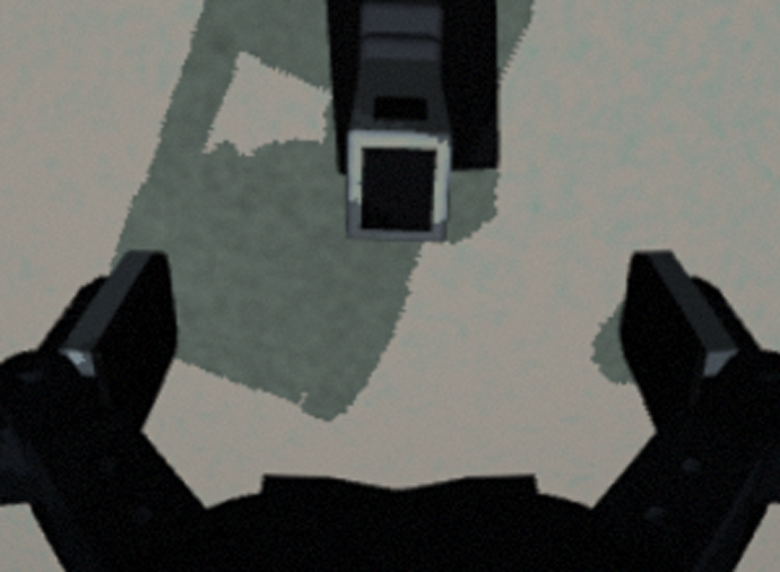

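```bash
python3 - <<'E'
from h import *
c=ctrl.camera("wrist");o=ctrl.get_obs();M=rot(o["eef_rot"])
f=lambda p,z:px2w(c,170+(p[0]+.5)/2.6-.5,150+(p[1]+.5)/2.6-.5,z,True)
P=np.array([f(p,.128) for p in [(348,131),(451,133),(446,240),(346,238)]])
print(P.mean(0),[(round(float(np.hypot(*(P[(i+1)%4]-P[i])[:2])),4),round(float(np.arctan2(*(P[(i+1)%4]-P[i])[1::-1])),3)) for i in range(4)])
plan([*P.mean(0)[:2],.079],1.224)
E
```

```text
[ 0.56958055 -0.37387969  0.128     ] [(0.0251, 1.203), (0.0288, -0.37), (0.0256, -1.94), (0.0287, 2.755)]
t 12.45 pos [ 0.5695 -0.3737  0.1724] yaw 1.2229 toolz [ 0.0023 -0.0021 -1.    ] q [-0.75  0.46  1.37 -0.    1.31 -1.98] F [ 1.04 -0.07 -0.34] open 0.994
rz -0.0011 trans after rot [-0.0001, -0.0002, 0.0934] trans in current axes [ 0.0002 -0.      0.0934]
```

apply_moves(plan=[{"translation":[0,0,0],"angular":[0,0,0.016],"hand":0.085},{"translation":[0,0,0.03],"angular":[0,0,0],"hand":0.085},{"translation":[0,0,0.03],"angular":[0,0,0],"hand":0.085},{"translation":[0,0,0.02],"angular":[0,0,0],"hand":0.085},{"translation":[0,0,0.012],"angular":[0,0,0],"hand":0.085},{"translation":[0,0,0],"angular":[0,0,0],"hand":0.085},{"translation":[0,0,0],"angular":[0,0,0],"hand":0.05},{"translation":[0,0,0],"angular":[0,0,0],"hand":0.04},{"translation":[0,0,0],"angular":[0,0,0],"hand":0.03}])

```text
time_s: 13.58
eef_pos: [0.5693, -0.3734, 0.0791]
eef_rot: [0.001, 0.181, 0.984, -0.0]
wrist_force: [-0.1, -0.8, 0.5]
opening: 0.374
```

apply_moves(plan=[{"translation":[0,0,0],"angular":[0,0,0],"hand":0.0},{"translation":[0,0,0],"angular":[0,0,0],"hand":0.0},{"translation":[0,0,0],"angular":[0,0,0],"hand":0.0},{"translation":[0,0,0],"angular":[0,0,0],"hand":0.0}])

```text
time_s: 14.08
eef_pos: [0.5694, -0.3736, 0.0791]
eef_rot: [0.001, 0.181, 0.984, -0.0]
wrist_force: [-0.7, 0.3, 6.3]
opening: 0.299
```

```bash
python3 - <<'E'
from h import *
plan([0.5695,-0.3738,0.079],1.206)
c=ctrl.camera("wrist");cv2.imwrite("pics/w9.png",c["img"][:,:,::-1])
E
```

```text
t 14.075 pos [ 0.5694 -0.3736  0.0791] yaw 1.2070 toolz [ 0.001 -0.001 -1.   ] q [-0.75  0.56  1.42 -0.    1.15 -1.96] F [-0.66  0.27  6.26] open 0.299
rz 0.0010 trans after rot [-0.0002, -0.0002, 0.0001] trans in current axes [-0.0002 -0.0002  0.0001]
```

View pics/w9.png

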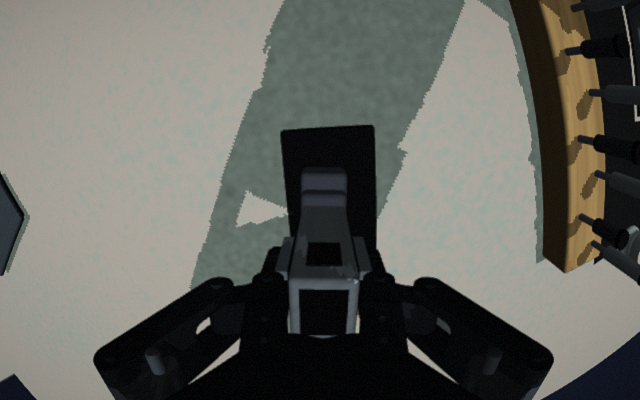

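apply_moves(plan=[{"translation":[0,0,-0.01],"angular":[0,0,0],"hand":0.0},{"translation":[0,0,-0.03],"angular":[0,0,0],"hand":0.0},{"translation":[0,0,-0.04],"angular":[0,0,0],"hand":0.0},{"translation":[0,0,-0.04],"angular":[0,0,0],"hand":0.0},{"translation":[0,0,-0.04],"angular":[0,0,0],"hand":0.0},{"translation":[0,0,-0.02],"angular":[0,0,0],"hand":0.0},{"translation":[0,0,0],"angular":[0,0,0],"hand":0.0},{"translation":[0,0,0],"angular":[0,0,0],"hand":0.0}])

```text
time_s: 15.12
eef_pos: [0.5682, -0.3724, 0.2558]
eef_rot: [-0.002, 0.181, 0.984, 0.001]
wrist_force: [0.3, 0.4, -1.4]
opening: 0.294
```

```bash
python3 - <<'E'
from h import *
plan([0.5535,0.0393,0.259],1.385-np.pi/2)
c=ctrl.camera("scene");crop(c,"s10",100,120,300,320,3)
E
```

```text
t 15.125 pos [ 0.5682 -0.3724  0.2558] yaw 1.2070 toolz [-0.0028  0.0026 -1.    ] q [-0.75  0.4   1.29 -0.    1.46 -1.96] F [ 0.27  0.4  -1.36] open 0.294
rz 1.3928 trans after rot [0.4019, -0.0905, -0.0032] trans in current axes [ 0.1602  0.3795 -0.0021]
```

View pics/s10.png

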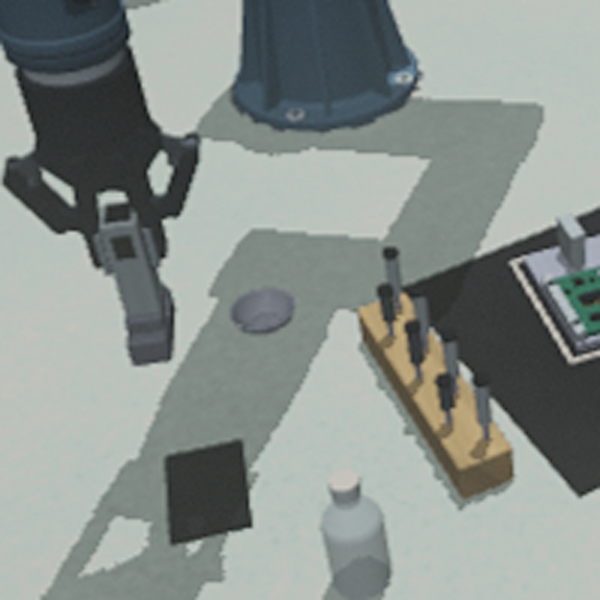

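apply_moves(plan=[{"translation":[0,0,0],"angular":[0,0,0.14],"hand":0.0},{"translation":[0,0,0],"angular":[0,0,0.14],"hand":0.0},{"translation":[0,0,0],"angular":[0,0,0.14],"hand":0.0},{"translation":[0,0,0],"angular":[0,0,0.14],"hand":0.0},{"translation":[0,0,0],"angular":[0,0,0.14],"hand":0.0},{"translation":[0,0,0],"angular":[0,0,0.14],"hand":0.0},{"translation":[0,0,0],"angular":[0,0,0.14],"hand":0.0},{"translation":[0,0,0],"angular":[0,0,0.14],"hand":0.0},{"translation":[0,0,0],"angular":[0,0,0.14],"hand":0.0},{"translation":[0,0,0],"angular":[0,0,0.133],"hand":0.0}])

```text
time_s: 16.42
eef_pos: [0.5683, -0.3725, 0.2558]
eef_rot: [-0.002, 0.771, 0.637, -0.0]
wrist_force: [0.6, 0.7, -1.0]
opening: 0.295
```

apply_moves(plan=[{"translation":[0,0,0],"angular":[0,0,0],"hand":0.0},{"translation":[0,0,0],"angular":[0,0,0],"hand":0.0}])

```text
time_s: 16.68
eef_pos: [0.5687, -0.3728, 0.2571]
eef_rot: [-0.001, 0.769, 0.639, -0.0]
wrist_force: [0.0, -0.1, -0.8]
opening: 0.298
```

```bash
python3 - <<'E'
from h import *
plan([0.5535,0.0393,0.259],1.385-np.pi/2)
E
```

```text
t 16.675 pos [ 0.5687 -0.3728  0.2571] yaw -0.1835 toolz [-0.0013  0.0013 -1.    ] q [-0.75  0.39  1.29  0.    1.46 -0.57] F [ 0.03 -0.14 -0.82] open 0.298
rz 0.0023 trans after rot [0.4022, -0.091, -0.0019] trans in current axes [ 0.4024 -0.0901 -0.0014]
```

apply_moves(plan=[{"translation":[0.02,-0.0045,0],"angular":[0,0,0],"hand":0.0},{"translation":[0.04,-0.009,0],"angular":[0,0,0],"hand":0.0},{"translation":[0.045,-0.01,0],"angular":[0,0,0],"hand":0.0},{"translation":[0.045,-0.01,0],"angular":[0,0,0],"hand":0.0},{"translation":[0.045,-0.01,0],"angular":[0,0,0],"hand":0.0},{"translation":[0.045,-0.01,0],"angular":[0,0,0],"hand":0.0},{"translation":[0.045,-0.01,0],"angular":[0,0,0],"hand":0.0},{"translation":[0.045,-0.01,0],"angular":[0,0,0],"hand":0.0},{"translation":[0.04,-0.009,0],"angular":[0,0,0],"hand":0.0},{"translation":[0.032,-0.008,0],"angular":[0,0,0],"hand":0.0}])

```text
time_s: 17.92
eef_pos: [0.5533, 0.0415, 0.2584]
eef_rot: [-0.0, 0.769, 0.639, 0.0]
wrist_force: [0.4, -0.5, -1.5]
opening: 0.293
```

apply_moves(plan=[{"translation":[0,0,0],"angular":[0,0,0],"hand":0.0},{"translation":[0,0,0],"angular":[0,0,0],"hand":0.0}])

```text
time_s: 18.18
eef_pos: [0.554, 0.039, 0.2584]
eef_rot: [0.0, 0.769, 0.639, -0.0]
wrist_force: [-1.3, -1.3, -2.3]
opening: 0.295
```

```bash
python3 - <<'E'
from h import *
plan([0.5535,0.0393,0.103],1.385-np.pi/2)
c=ctrl.camera("scene");crop(c,"s11",200,90,400,290,3)
c=ctrl.camera("wrist");cv2.imwrite("pics/w11.png",c["img"][:,:,::-1])
E
```

```text
t 18.175 pos [0.554  0.039  0.2584] yaw -0.1846 toolz [ 2.e-04 -4.e-04 -1.e+00] q [-0.14  0.11  1.63 -0.    1.4   0.04] F [-1.33 -1.27 -2.35] open 0.295
rz 0.0012 trans after rot [0.0002, -0.0005, 0.1554] trans in current axes [ 0.0003 -0.0006  0.1554]
```

View pics/s11.png

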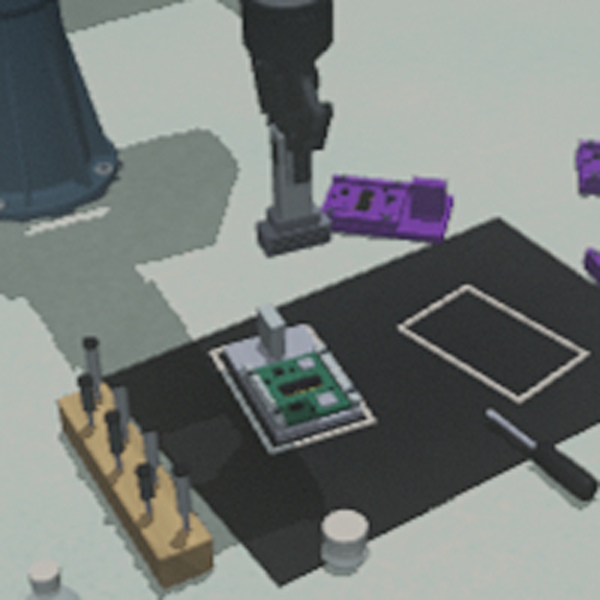

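View pics/w11.png

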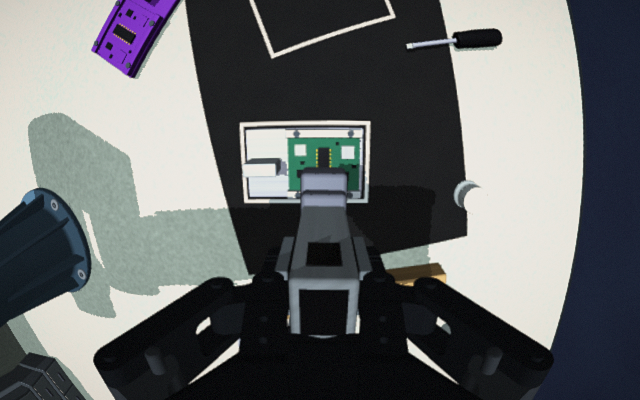

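apply_moves(plan=[{"translation":[0,0,0.03],"angular":[0,0,0],"hand":0.0},{"translation":[0,0,0.035],"angular":[0,0,0],"hand":0.0},{"translation":[0,0,0.035],"angular":[0,0,0],"hand":0.0},{"translation":[0,0,0.025],"angular":[0,0,0],"hand":0.0},{"translation":[0,0,0.01],"angular":[0,0,0],"hand":0.0},{"translation":[0,0,0],"angular":[0,0,0],"hand":0.0},{"translation":[0,0,0],"angular":[0,0,0],"hand":0.0},{"translation":[0,0,0],"angular":[0,0,0],"hand":0.0}])

```text
time_s: 19.27
eef_pos: [0.5552, 0.0386, 0.1246]
eef_rot: [0.001, 0.77, 0.638, 0.001]
wrist_force: [0.1, 0.4, -1.4]
opening: 0.296
```

```bash
python3 - <<'E'
from h import *
plan([0.5535,0.0393,0.103],1.385-np.pi/2)
c=ctrl.camera("scene");crop(c,"s12",250,130,370,250,6)
c=ctrl.camera("wrist");crop(c,"w12",190,100,450,350,2.4)
E
```

```text
t 19.275 pos [0.5552 0.0386 0.1246] yaw -0.1860 toolz [ 2.2e-03 -3.0e-04 -1.0e+00] q [-0.14  0.26  1.75 -0.    1.14  0.04] F [ 0.09  0.43 -1.45] open 0.296
rz -0.0002 trans after rot [0.0004, -0.0018, 0.0216] trans in current axes [ 0.0004 -0.0019  0.0216]
```

View pics/s12.png

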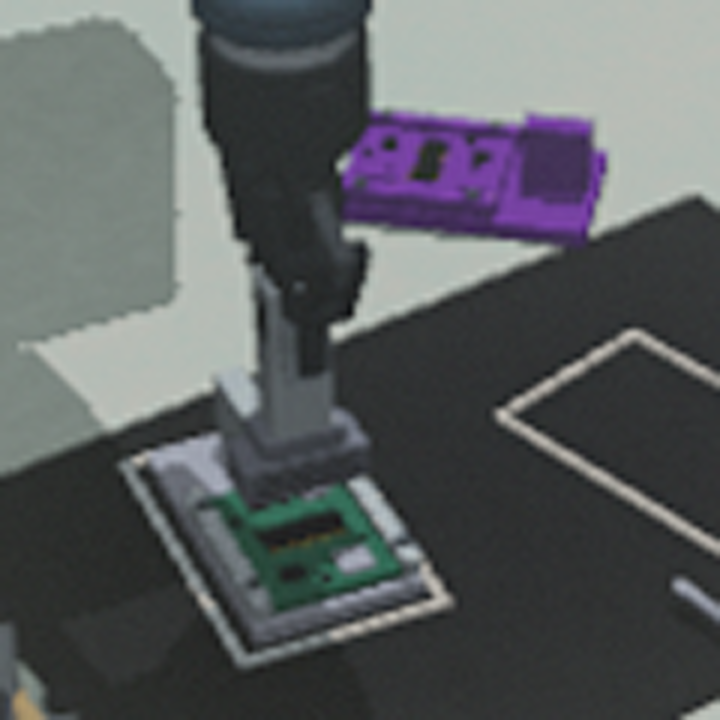

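View pics/w12.png

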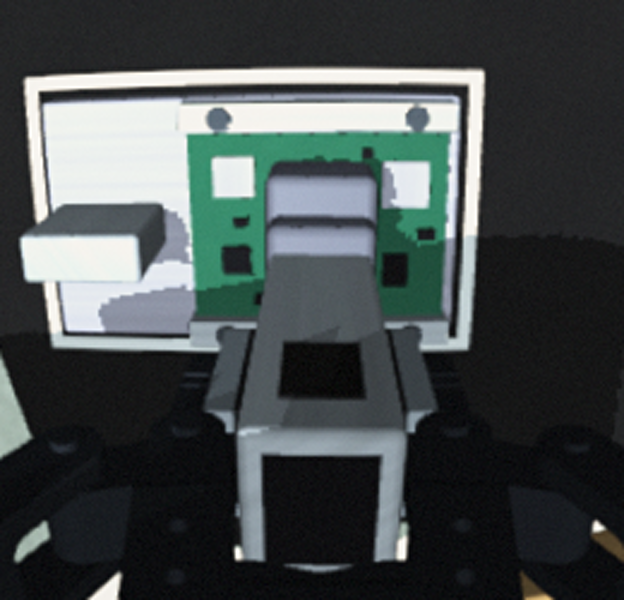

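```bash
cat > ov.py <<'E'
from h import *
import sys
def overlay(tag,dz=0.071):
    o=ctrl.get_obs();p=o["eef_pos"];M=rot(o["eef_rot"]);yaw=np.arctan2(M[1,1],M[0,1])
    lx=np.array([np.cos(yaw-np.pi/2),np.sin(yaw-np.pi/2),0]);ly=np.array([np.cos(yaw),np.sin(yaw),0]);zz=np.array([0,0,1.])
    base=np.array([p[0],p[1],p[2]-dz])
    box=lambda hx,hy,z:[base+sx*hx*lx+sy*hy*ly+z*zz for sx,sy in[(1,1),(1,-1),(-1,-1),(-1,1)]]
    a=-0.187;hx=np.array([np.cos(a),np.sin(a),0]);hy=np.array([-np.sin(a),np.cos(a),0]);ch=np.array([.5535,.0393,.022])
    chip=[ch+sx*.007*hx+sy*.021*hy for sx,sy in[(1,1),(1,-1),(-1,-1),(-1,1)]]
    for n,fi,(u0,v0,u1,v1,s) in [("scene",0,(250,130,370,250,6)),("wrist",1,(190,100,450,350,2.4))]:
        c=ctrl.camera(n);im=np.ascontiguousarray(cv2.resize(c["img"][v0:v1,u0:u1,::-1],None,fx=s,fy=s,interpolation=cv2.INTER_CUBIC))
        for P,col in[(box(.032,.015,0),(0,0,255)),(box(.032,.015,.024),(0,255,255)),(box(.015,.013,.12),(255,0,255)),(chip,(255,255,0))]:
            q=np.array([(w2px(c,x,fi)+.5-[u0,v0])*s-.5 for x in P])
            cv2.polylines(im,[q.round().astype(int)],True,col,1)
        cv2.imwrite(f"pics/{tag}_{n}.png",im)
overlay(sys.argv[1])
E
python3 ov.py o1
```

```text
(no output)
```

View pics/o1_scene.png

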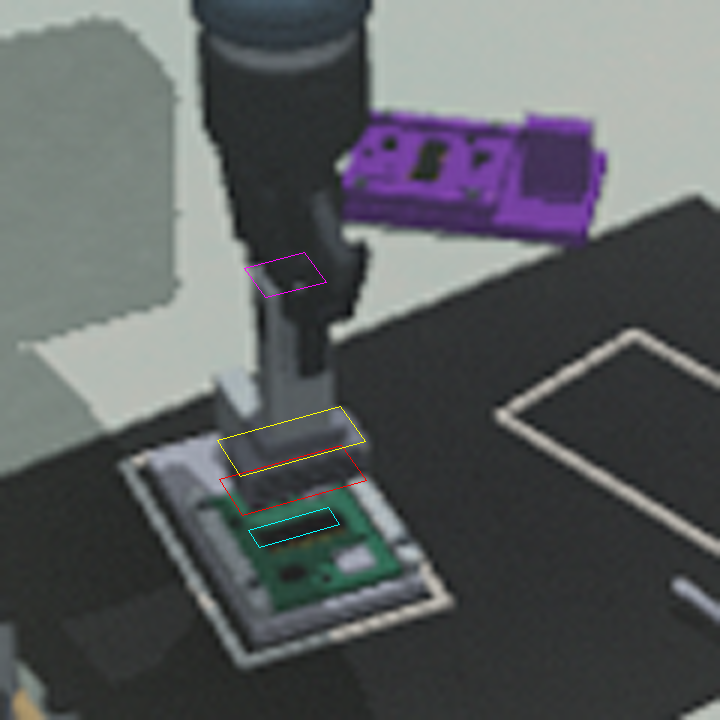

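View pics/o1_wrist.png

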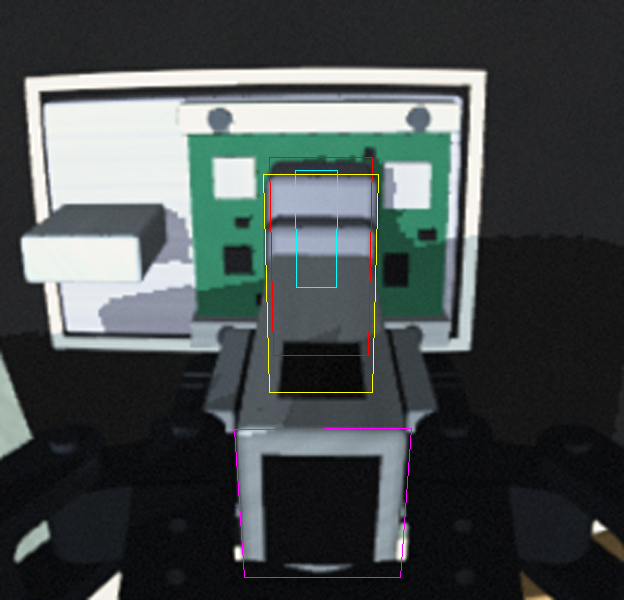

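```bash
python3 - <<'E'
from h import *
c=ctrl.camera("scene")
im=c["img"][160:245,275:335]
im=cv2.convertScaleAbs(im,alpha=1.5,beta=10)
im=cv2.resize(im[:60],None,fx=12,fy=10,interpolation=cv2.INTER_CUBIC) if 0 else cv2.resize(im[25:75],None,fx=12,fy=12,interpolation=cv2.INTER_CUBIC)
cv2.imwrite("pics/s13.png",im[:,:,::-1])
E
```

```text
(no output)
```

View pics/s13.png

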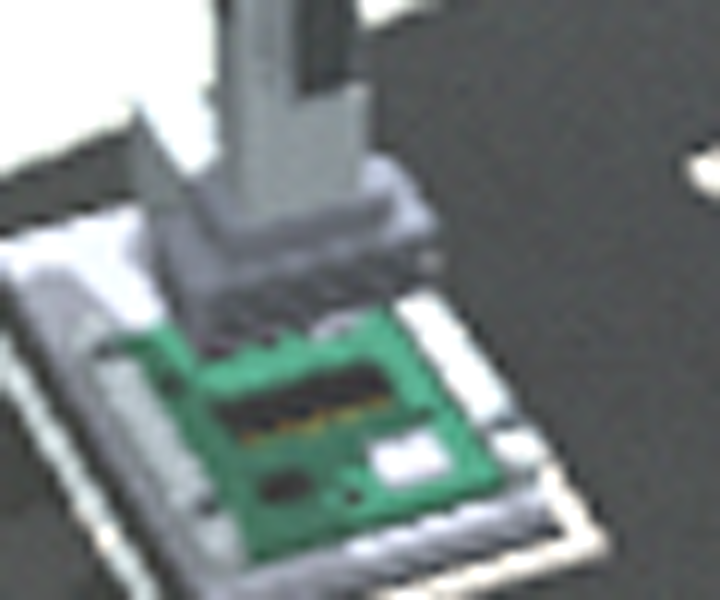

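```bash
python3 - <<'E'
from h import *
c=ctrl.camera("scene");o=ctrl.get_obs();p=o["eef_pos"];print(p)
yaw=-.186;lx=np.array([-np.sin(-yaw)*-1 if 0 else np.cos(yaw-np.pi/2),np.sin(yaw-np.pi/2),0]);ly=np.array([np.cos(yaw),np.sin(yaw),0])
b=np.array([p[0],p[1],p[2]-.071])
pr=lambda x:((w2px(c,x)+.5-[275,185])*12-.5).round(0)
for sx in(1,-1):
  for sy in (1,-1): print(sx,sy,"bot",pr(b+sx*.032*lx+sy*.015*ly),"top",pr(b+sx*.032*lx+sy*.015*ly+[0,0,.024]))
a=-0.187;hx=np.array([np.cos(a),np.sin(a),0]);hy=np.array([-np.sin(a),np.cos(a),0]);ch=np.array([.5535,.0393,.022])
for s in [(1,1),(1,-1),(-1,-1),(-1,1)]: print("chip",s,pr(ch+s[0]*.007*hx+s[1]*.021*hy))
g=np.array([.5291,.044,0])
for s in [(1,1),(1,-1)]: print("outline outer",s,pr(g+s[0]*.085*hx+s[1]*.055*hy))
print("1mm z",pr(ch+[0,0,.001])-pr(ch),"10mm x",pr(ch+[.01,0,0])-pr(ch),"10mm y",pr(ch+[0,.01,0])-pr(ch),"10z",pr(ch+[0,0,.01])-pr(ch))
E
```

```text
[0.55446046 0.03876685 0.1235204 ]
1 1 bot [184. 371.] top [180. 293.]
1 -1 bot [138. 299.] top [133. 221.]
-1 1 bot [431. 301.] top [430. 223.]
-1 -1 bot [382. 231.] top [380. 153.]
chip (1, 1) [378. 388.]
chip (1, -1) [218. 434.]
chip (-1, -1) [197. 400.]
chip (-1, 1) [356. 355.]
outline outer (1, 1) [595. 549.]
outline outer (1, -1) [171. 677.]
1mm z [-1. -3.] 10mm x [22. 22.] 10mm y [ 34. -15.] 10z [ -2. -31.]
```

```bash
python3 - <<'E'
from h import *
c=ctrl.camera("wrist")
a=cv2.imread("pics/w9.png")[150:350,260:390];b=c["img"][150:350,260:390,::-1]
im=np.hstack([cv2.convertScaleAbs(a,alpha=2.2),b]);cv2.imwrite("pics/cmp.png",cv2.resize(im,None,fx=3,fy=3,interpolation=cv2.INTER_CUBIC))
b0=np.array([0,0,-.071]);o=ctrl.get_obs()
M=rot(o["eef_rot"])
# points in tool frame: lamp x -> tool? lamp up = -z tool
P={"bot end":(.032,0,.071),"headtop end":(.032,0,.047),"neckbase":(.022,0,.047),"necktop":(.022,0,.034),"handle at neck":(.015,0,.034),"handle top +x":(.015,0,-.049),"handle top -x":(-.015,0,-.049)}
for k,v in P.items():
    w=o["eef_pos"]+M@np.array(v); q=w2px(c,w,True); print(k,q.round(1),"in cmp right",((q-[260,150])*3+[390,0]).round(0))
E
```

```text
bot end [323.  164.9] in cmp right [579.  45.]
headtop end [323.1 172.1] in cmp right [579.  66.]
neckbase [323.1 187.6] in cmp right [579. 113.]
necktop [323.1 193.3] in cmp right [579. 130.]
handle at neck [323.1 204.5] in cmp right [579. 163.]
handle top +x [323.3 278.2] in cmp right [580. 385.]
handle top -x [323.3 340. ] in cmp right [580. 570.]
```

View pics/cmp.png

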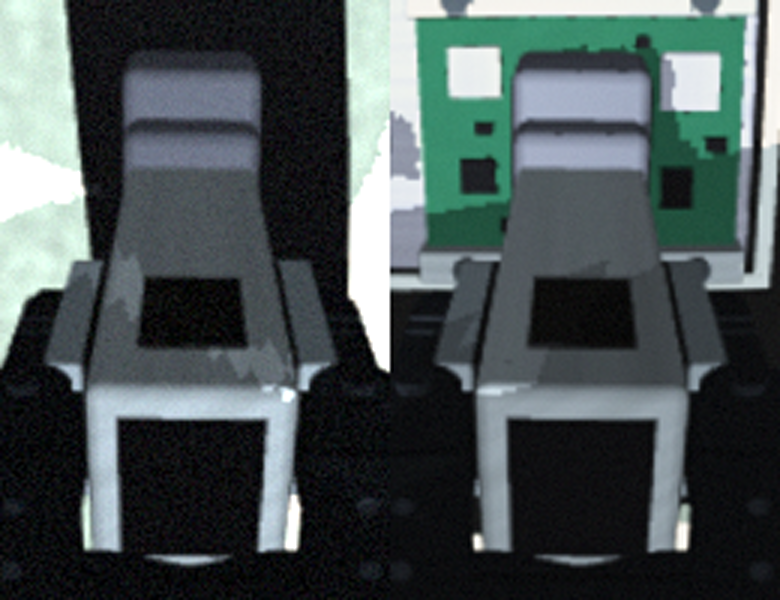

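apply_moves(plan=[{"translation":[0.001,-0.001,0.008],"angular":[0,0,0],"hand":0.0},{"translation":[0,0,0.007],"angular":[0,0,0],"hand":0.0},{"translation":[0,0,0],"angular":[0,0,0],"hand":0.0},{"translation":[0,0,0],"angular":[0,0,0],"hand":0.0},{"translation":[0,0,0],"angular":[0,0,0],"hand":0.0},{"translation":[0,0,0],"angular":[0,0,0],"hand":0.0}])

```text
time_s: 20.38
eef_pos: [0.5538, 0.0399, 0.1085]
eef_rot: [0.0, 0.77, 0.638, 0.0]
wrist_force: [-0.1, -0.8, -2.4]
opening: 0.299
```

```bash
python3 - <<'E'
from h import *
c=ctrl.camera("scene")
for i in range(4):
    plan([0.5535,0.0393,0.103],1.385-np.pi/2);ctrl.camera("top")
im=cv2.convertScaleAbs(c["img"][185:235,275:335],alpha=1.6,beta=10)
im=cv2.resize(im,None,fx=12,fy=12,interpolation=cv2.INTER_CUBIC)
cv2.imwrite("pics/s14.png",im[:,:,::-1])
E
```

```text
t 20.425 pos [0.5537 0.0398 0.1085] yaw -0.1860 toolz [ 3.e-04 -0.e+00 -1.e+00] q [-0.14  0.28  1.76  0.    1.11  0.04] F [ 0.64  0.3  -2.42] open 0.296
rz -0.0002 trans after rot [-0.0006, -0.0001, 0.0055] trans in current axes [-0.0006 -0.0001  0.0055]
t 20.475 pos [0.5537 0.0398 0.1085] yaw -0.1860 toolz [ 3.e-04 -1.e-04 -1.e+00] q [-0.14  0.28  1.76 -0.    1.11  0.04] F [ 0.17 -0.21 -1.6 ] open 0.297
rz -0.0002 trans after rot [-0.0006, -0.0001, 0.0055] trans in current axes [-0.0006 -0.0001  0.0055]
t 20.525 pos [0.5536 0.0398 0.1084] yaw -0.1860 toolz [ 2.e-04 -1.e-04 -1.e+00] q [-0.14  0.28  1.76 -0.    1.11  0.04] F [ 0.22 -0.16 -1.94] open 0.299
rz -0.0002 trans after rot [-0.0006, -0.0, 0.0054] trans in current axes [-0.0006 -0.      0.0054]
t 20.575 pos [0.5536 0.0399 0.1084] yaw -0.1860 toolz [ 2.e-04 -0.e+00 -1.e+00] q [-0.14  0.28  1.76 -0.    1.11  0.04] F [-0.69 -0.23 -1.07] open 0.3
rz -0.0002 trans after rot [-0.0006, -0.0, 0.0054] trans in current axes [-0.0006 -0.      0.0054]
```

View pics/s14.png

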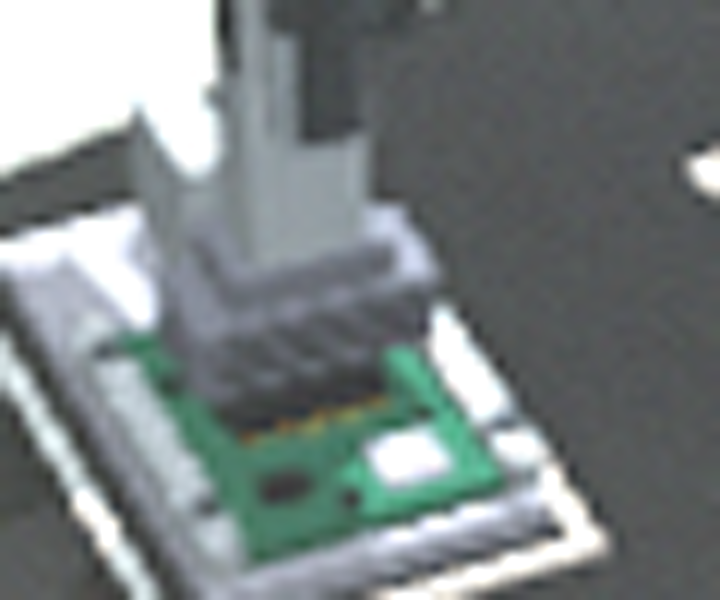

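apply_moves(plan=[{"translation":[0,0,0.003],"angular":[0,0,0],"hand":0.0},{"translation":[0,0,0.003],"angular":[0,0,0],"hand":0.0},{"translation":[0,0,0],"angular":[0,0,0],"hand":0.0},{"translation":[0,0,0],"angular":[0,0,0],"hand":0.0},{"translation":[0,0,0],"angular":[0,0,0],"hand":0.0},{"translation":[0,0,0],"angular":[0,0,0],"hand":0.0},{"translation":[0,0,0],"angular":[0,0,0],"hand":0.0},{"translation":[0,0,0],"angular":[0,0,0],"hand":0.0}])

```text
time_s: 21.62
eef_pos: [0.5536, 0.0399, 0.1023]
eef_rot: [0.0, 0.77, 0.638, 0.0]
wrist_force: [-0.3, 0.5, -2.3]
opening: 0.297
```

```bash
python3 - <<'E'
from h import *
plan([0.5535,0.0393,0.103],1.385-np.pi/2)
c=ctrl.camera("wrist");cv2.imwrite("pics/w15.png",c["img"][:,:,::-1])
c=ctrl.camera("scene");cv2.imwrite("pics/s15.png",c["img"][:,:,::-1])
E
```

```text
t 21.625 pos [0.5536 0.0399 0.1023] yaw -0.1860 toolz [ 1.e-04 -0.e+00 -1.e+00] q [-0.14  0.29  1.76 -0.    1.09  0.04] F [-0.26  0.51 -2.32] open 0.297
rz -0.0002 trans after rot [-0.0006, 0.0, -0.0007] trans in current axes [-0.0006  0.     -0.0007]
```

View pics/w15.png

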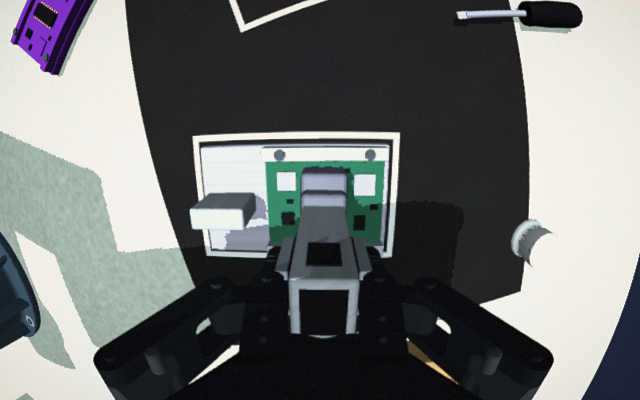

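View pics/s15.png

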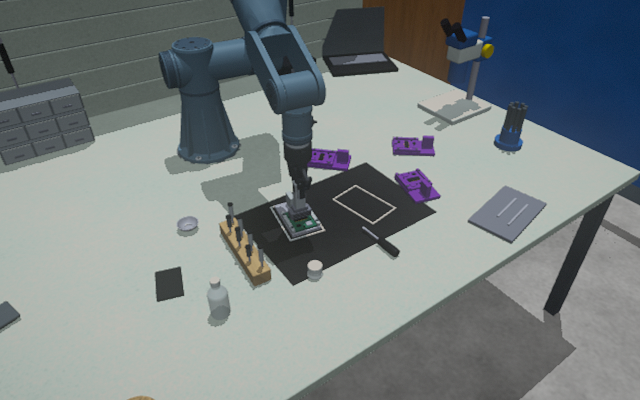

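```bash
python3 -c "
from bench import ctrl
print(ctrl.hand_in())"
```

```text
the job is handed in; nothing more can be done
None
```

I slid the holder by its bar into the disc outline and let go. I then carried the lamp over the rack, with its window at about 180 mm, and handed the job in at 21.6 s while holding it over the chip. The hand-in gives no verdict, so what follows is from my own measurements.

**Holder:** after release, the wrist camera put it within about 2 mm of the outline's centre and parallel to it. It was not seen to lift or tip.

**Lamp at the end:**
- **Position:** the tool was within about 1 mm of the measured chip centre, with the head lined up to within 0.01 rad and upright.
- **Height:** the window works out at about 9 mm above the chip. The wrist pictures show the lamp did not slip in the grip since leaving the pad.
- **Contact:** the last force reading was about the lamp's weight, with no sign of contact.
- **Surroundings:** the last scene picture shows the jar, bottle, screwdriver, dish and rack where they were.

**Checks that disagreed:**
- The wrist view suggested the lamp sits about 2 mm off the tool centre, towards -y. That is within the 8 mm limit, so I left it.
- In the distant scene view, the lower edge of the head looked about 5–7 mm higher than the arm's position says. Its upper edge matched, so I put this down to the dark lower part of the head and trusted the arm. If the scene view were right, the window would be about 14–16 mm above the chip, still within the 18 mm limit.

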